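# Put the wheel cases away in the stock slide

## Task

Stack all the closed wheel cases lying on the bench flat, lid up, in one square column centred on the rubber pad of the drawn-out carriage, their long sides along the slide, then push the loaded carriage in, without slamming it, until its spring catch snaps and holds it fully home. Then book it in: take the hand scanner and hold it still for two seconds, pointing square at the middle of the barcode label on the carriage's front with its window about 8 cm away, and lay it back in its place on the rubber mat, pointing along the mat as before. Leave the glass, the caliper and the grinding wheel alone.

Things in the scene. Friction and masses are not known exactly. Their poses are not given: they have to be found in the camera images.
- case1: closed case with a dull pink lid on a grey box, 120 x 66 x 34 mm, about 0.2 kg; origin in the centre of its underside, x along its 120 mm length, z up through the lid. All cases are the same size and flat on top, may be stacked in any order and either way round; three to five of them are present, the others read None
- case2: closed case with a blue lid, same size, origin and axes as case1
- case3: closed case with an off-white lid, same size, origin and axes as case1
- case4: closed case with an orange-yellow lid, same size, origin and axes as case1
- case5: closed case with a purple lid, same size, origin and axes as case1
- dock: fixed two-bay grey steel stock slide; origin on the bench, under the pad's centre when the carriage is home; x is the direction of pushing in, z up. Slide channels 26 mm high, lower than the carriage plate; rear wall 62 mm high, 136 to 144 mm along +x. The second bay, centred 141 mm towards -y, is always home and holds fixed discs up to 59 mm high
- carriage (a joint): how far the working carriage is pushed in, m: 0 drawn fully out, 0.160 fully home at its stop. About 2 N of friction; over the last 15 mm the roller catch resists with up to about 10 N, has its crest at 0.154, then snaps the carriage to the stop and holds it; short of the crest it springs back a little
- pad (a point): centre of the rubber pad on top of the carriage plate, 34 mm above the bench; moves with the carriage; axes as the dock. The pad measures 130 x 76 mm; beside it, along y, nothing stands higher than the plate, which is 112 mm wide
- label (a point): centre of the barcode label on the outer face of the carriage's green front panel, 47 mm above the bench, 109 mm from the pad's centre towards -x; axes as the dock: the label faces -x. Label 70 mm wide, 36 mm high; panel 126 mm wide, 8 mm thick, from 10 to 85 mm above the bench, may be pushed anywhere; its inner face is 40 mm from the end of a centred case
- scanner: hand scanner, about 0.2 kg: grey handle 34 x 34 mm in section and 130 mm long, then a yellow head 46 mm wide, 40 mm high and 42 mm long, flush underneath, with a dark red window at the end; origin under the handle, x along it towards the window, z up
- scanner_mid (a point): point on the scanner's long axis at which to grip the handle, close to its balance point: the handle reaches 75 mm back and 55 mm forward of it, the window is 97 mm forward (+x). Axes as the scanner
- scanner_focus (a point): reading point of the scanner, on its axis 80 mm in front of the window, 177 mm in front of scanner_mid; for a good scan it lies on the label's centre
- mat: fixed black rubber mat with thin yellow edge lines, 220 x 90 mm, 3 mm thick, on which the scanner lies; origin on the bench where the scanner's origin belongs, 10 mm from the mat's middle, x along the mat towards the end where the scanner's window belongs (marked by a yellow cross line), z up
- mat_spot (a point): where scanner_mid lies when the scanner rests in its place on the mat: straight above the mat's origin, 20 mm above the bench; axes as the mat
- glass: bystander: empty tea glass, 64 mm across and 90 mm high, origin under its centre
- caliper: bystander: steel slide caliper lying flat, 200 mm long, origin under the middle of its beam, x along it
- wheel: bystander: pink grinding wheel lying flat, 100 mm across, 16 mm thick, origin under its centre
Things that resemble listed ones, but are neither listed nor needed, are in the scene too. Leave any turquoise look-alike of the scanner alone. What is shaped like the case4 but green is not meant.

How it is judged:
By the outcome, as a careful person would: the job done as asked, in the order asked, and still so for the second after the job is handed in, with the robot touching nothing.
Of case1, case2, case3, case4, case5 only 3 to 5 are there at a start; the rules pass over those that are not, and their reading is None.
At some moment in a run one of scanner may be knocked a few centimetres aside while the robot is not near it.
Once in a run the grip may slacken for a moment while it holds something.
It also fails if it takes over 210 s, if anything falls off the work surface, if the arm or the gripper's body presses on something with over 40 N, if the wrist force passes 120 N, or if a joint passes its speed limit or range.

## Robot

A 6-joint arm with a two-finger parallel gripper is mounted at the origin on the work surface. World frame = base frame: x ahead of the robot, y to its left, z up, the work surface at z = 0. Lengths are in m, angles in rad, forces in N, time in s.
With the tool pointing down it reaches from about 0.35 to 0.875 m from the base axis. Payload 15.5 kg.
Tool frame: the origin (TCP) lies on the centre line of the jaws, within the pads' length; the fingertips stand 8 mm ahead of it and the grasp point (between the pads) lies 11 mm behind it (ctrl.nose_length is the distance from the TCP to the fingertips, in m); z points along the fingers, y is the line along which they close (so a half turn about z gives the same grasp; the last joint's range is limited). The gripper opens to 85 mm and grips with 20 to 120 N. Pads are 22 mm wide; open, the fingers measure 114 mm over their backs; the gripper's body (76 mm by 85 mm) begins 54 mm behind the grasp point. The pads swing forward as they close: fully open they stand 13 mm farther back than shut.
Start: joints at [1.046, 0.494, 1.345, -0, 1.302, -0.096], TCP at [0.26, 0.568, 0.239] pointing down, gripper open.
Joint ranges: [-2.91, 2.91], [-0.82, 2.16], [0.22, 2.67], [-1.22, 4.37], [0.12, 2.79], [-3.08, 3.08]. Speed limits (rad/s): [1.89, 1.89, 2.57, 3.01, 3.01, 3.01].

## Interface

Orientations are given as a unit quaternion [w, x, y, z].
In Python, from rig import ctrl gives the robot as it stands.
- The arm moves only by the tool play_rows, never from a script. Its argument "deltas" is text: rows parted by semicolons, each of 6 numbers parted by spaces: the shift along the world's x, y, z each as a share of 200 mm, from -1 to 1, then the turn, a rotation vector about the world's x, y, z each as a share of 360 degrees, from -1 to 1. In form: tx ty tz rx ry rz; .... A call has exactly 8 rows; each row is the pose to reach, as a shift and turn from the pose commanded when the call began, turning the shorter way round; what a row does not reach only later rows make up. A row lasts 1/8 s, in which the tool goes at most 62.5 mm and 10.7 degrees, less where a joint would pass 70% of its speed; a pose out of reach is approached as far as the arm can. A call with a number of a shift or a turn outside -1 to 1 is refused whole. A call with a gripper value outside its range is refused whole. "jaw" is the closure, from -1 (fully open) to 1 (shut), set as the call begins (left out, the last holds). The fingers move at their own pace and stop on an object; "grip_force" is the grip in N (left out, the last holds). Time passes only in rows, so rows that repeat a pose let the fingers close, or fill a call up. It gives the time, the measured TCP pose, the force, the opening and the grip force at its end, in the units of the state.
- ctrl.get_state(): the state, without advancing time (a new reading comes with each control period).
- ctrl.get_image(name): name is "side" or "top" or "wrist"; returns a dict with "img" (480x640x3 uint8, red, green, blue), "fx", "fy", "cx", "cy" (pixels), "R" (3x3) and "t" (3): a world point X has camera coordinates R X + t. Camera axes: x right, y down, z forward; pixel columns grow to the right and rows downward; lengths in m; the calibration is good to about 2 mm. The wrist camera is an equidistant fisheye: a pixel r from the principal point sees the ray r / f radians off the axis. A picture is of the moment at which its call begins. There is no depth.
- ctrl.job_done(): hands the job in; it is judged then, once.
The state is a dict: "clock": time; "joint_positions": joint angles; "joint_velocities": joint speeds; "joint_efforts": joint torques, N m; "eef_pos": TCP position; "tcp_rot": TCP orientation; "force": force on the tool from outside, world axes, zero at the start; "ft_torque": the same for the moment, N m; "gripper_width": finger opening in m; "grip_force": force on a finger pad.
Only numpy, scipy, OpenCV 4.12 (cv2) and the standard library are available. Lean on these libraries where they do the work, as an engineer would, in place of code of your own. Each camera call takes 0.05 s, during which the arm holds its last target. There are 200 camera calls.

## Working session

There is one attempt and no reset: what is moved stays moved. The work goes in short steps, Python scripts to look and compute and a tool call to move; the robot and the scene stay as the last step left them, time stands still between calls to the robot, and variables do not carry over. Pictures are saved under pics/ and viewed, at most 14 in all, crops included, and the job is handed in when it is done.

Besides the shell and the picture viewer there is one more tool, called after "Emit:" as name(argument=value, ...) on one line, values as JSON. play_rows: Moves the arm, as the interface text tells. Its arguments: {"type":"object","properties":{"deltas":{"type":"string"},"jaw":{"type":"number"},"grip_force":{"type":"number"}},"required":["deltas"]}

```bash
ls; mkdir -p pics; cat > h.py <<'E'
from rig import ctrl
import numpy as np, cv2
def snap(n,f):
    d=ctrl.get_image(n); cv2.imwrite(f'pics/{f}.png',cv2.cvtColor(d['img'],cv2.COLOR_RGB2BGR)); np.savez(f'pics/{f}.npz',**{k:np.array(v) for k,v in d.items()}); return d
def ray(d,u,v):
    R,t=np.array(d['R']),np.array(d['t']); r=R.T@np.array([(u-d['cx'])/d['fx'],(v-d['cy'])/d['fy'],1]); return -R.T@t,r
def at(d,u,v,z):
    c,r=ray(d,u,v); return c+r*(z-c[2])/r[2]
def proj(d,X):
    p=np.array(d['R'])@np.array(X)+np.array(d['t']); return np.array([d['cx']+d['fx']*p[0]/p[2],d['cy']+d['fy']*p[1]/p[2]])
E
python3 - <<'E'
from h import *
for n in ('top','side'):
    d=snap(n,n+'0'); R,t=np.array(d['R']),np.array(d['t']); print(n,d['fx'],d['cx'],d['cy'],-R.T@t); print(R.round(3))
print(ctrl.get_state())
E
```

```text
pics
top 538.1134493362706 321.99114410370606 244.67814744930573 [ 0.40446279 -0.04111053  1.67695672]
[[-0.029 -1.    -0.012]
 [-0.995  0.03  -0.091]
 [ 0.091  0.01  -0.996]]
side 446.2557174317362 318.1172683073886 236.63560183454894 [ 0.02402761 -0.63697189  1.06868458]
[[ 0.769 -0.639 -0.003]
 [-0.503 -0.604 -0.618]
 [ 0.393  0.477 -0.786]]
{'clock': 0.1, 'joint_positions': array([ 1.04648792e+00,  4.94125781e-01,  1.34605046e+00,  2.70606015e-05,
        1.30247855e+00, -9.55074975e-02]), 'joint_velocities': array([ 0.00026884, -0.00173837, -0.00213937, -0.00026389,  0.00021379,
        0.0001168 ]), 'joint_efforts': array([ 3.36223413e-03, -8.83568788e+01, -3.84560645e+01,  2.64976707e-04,
        5.02264156e-03, -4.03523615e-06]), 'eef_pos': array([0.25970669, 0.56815966, 0.23876326]), 'tcp_rot': array([-1.74383820e-04,  2.12765132e-01,  9.77103227e-01, -5.01792685e-04]), 'force': array([ 0.35537254, -0.06607201,  0.13377533]), 'ft_torque': array([-0.02878406,  0.00824526,  0.00511064]), 'grip_force': 0.0, 'gripper_width': 0.08541373096752299}
```

View pics/top0.png

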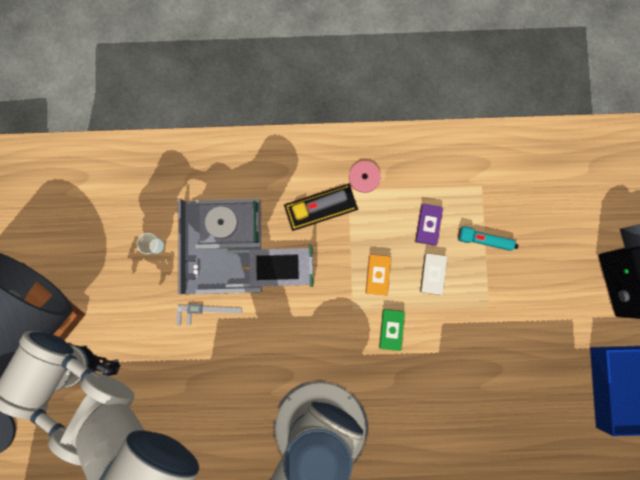

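View pics/side0.png

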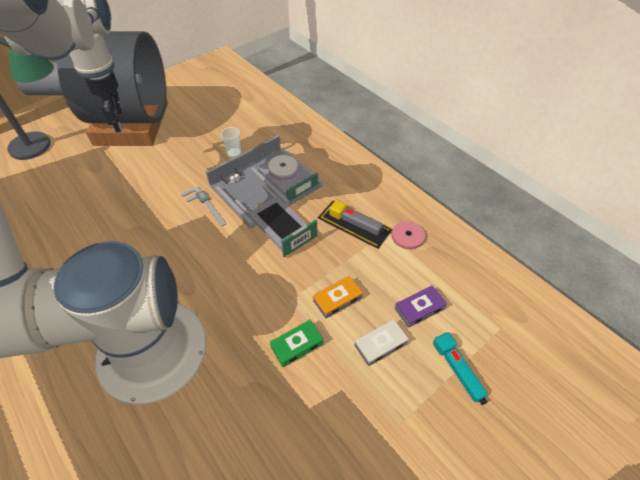

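The top view shows orange at (379,274), white at (433,273), purple at (430,224), green decoy at (392,330), pad at (277,266), scanner on its mat at (321,206), and the turquoise decoy at (488,238). The side view agrees: three cases are present (3, 4 and 5).

```bash
cat >> h.py <<'E'
def load(f):
    z=np.load(f'pics/{f}.npz'); return {k:(z[k] if z[k].ndim else float(z[k])) for k in z}
def blob(d,box,fn,z,up=4):
    x0,y0,x1,y1=box; im=cv2.resize(d['img'][y0:y1,x0:x1],None,fx=up,fy=up,interpolation=cv2.INTER_CUBIC)
    hsv=cv2.cvtColor(im,cv2.COLOR_RGB2HSV).astype(int); m=fn(hsv[...,0],hsv[...,1],hsv[...,2]).astype(np.uint8)
    n,l,s,c=cv2.connectedComponentsWithStats(m); k=1+np.argmax(s[1:,4]); 
    cs,_=cv2.findContours((l==k).astype(np.uint8),cv2.RETR_EXTERNAL,cv2.CHAIN_APPROX_NONE); h=cv2.convexHull(max(cs,key=len)).reshape(-1,2)
    P=np.array([at(d,x0+(a+.5)/up-.5,y0+(b+.5)/up-.5,z)[:2] for a,b in h])
    (c,wh,an)=cv2.minAreaRect((P*1000).astype(np.float32)); 
    w,hh=wh
    if w<hh: w,hh,an=hh,w,an+90
    return np.round(c,1),round(w,1),round(hh,1),round((an+90)%180-90,1)
E
python3 - <<'E'
from h import *
T,S=load('top0'),load('side0')
fs={'case4':lambda h,s,v:(h>8)&(h<25)&(s>185)&(v>120),'case3':lambda h,s,v:(s<50)&(v>130),'case5':lambda h,s,v:(h>125)&(h<160)&(s>70),
'pad':lambda h,s,v:(v<48),'label':lambda h,s,v:(h>60)&(h<95)&(s>60),'matblack':lambda h,s,v:(v<60),'mat':lambda h,s,v:((h>20)&(h<35)&(s>150)&(v>90))|(v<60),'head':lambda h,s,v:(h>20)&(h<35)&(s>150)&(v>110),'handle':lambda h,s,v:(s<60)&(v>75)}
bt={'case4':(360,248,398,302),'case3':(415,246,452,302),'case5':(410,196,450,252),'pad':(250,245,304,290),'mat':(280,180,362,236),'head':(289,200,312,222)}
bs={'case4':(308,272,368,320),'case3':(348,315,414,366),'case5':(390,280,452,330),'pad':(250,198,308,240),'mat':(314,198,396,248),'head':(328,200,347,222)}
for k in bt:
    z=.003 if k in('mat',) else .043 if k=='head' else .034
    for d,b in((T,bt),(S,bs)):
        try: print(k,*blob(d,b[k],fs[k],z))
        except Exception as e: print(k,e)
im=[cv2.resize(T['img'][180:310,170:300],(400,400),interpolation=3)[:, :],cv2.resize(S['img'][130:260,200:330],(400,400),interpolation=3)]
a=cv2.resize(T['img'][175:305,170:370],(800,520),interpolation=cv2.INTER_CUBIC); cv2.imwrite('pics/c1.png',a[...,::-1])
a=cv2.resize(S['img'][130:260,200:400],(800,520),interpolation=cv2.INTER_CUBIC); cv2.imwrite('pics/c2.png',a[...,::-1])
E
```

```text
case4 [ 459.6 -192.8] 116.5 63.3 -7.7
case4 [ 456.4 -193. ] 119.6 66.9 -7.7
case3 [ 456.6 -362.2] 118.9 67.0 -9.4
case3 [ 452.1 -361.7] 123.4 67.5 -9.9
case5 [ 609.2 -355.1] 119.6 65.5 -11.9
case5 [ 605.7 -356.8] 121.6 68.6 -12.1
pad [490.7 115.3] 124.6 72.4 89.2
pad [490.6 119. ] 123.8 71.4 89.9
mat [680.9 -28.7] 202.1 82.7 -74.3
mat [678.3 -27. ] 202.7 84.0 -73.8
head [663.1  43.2] 55.2 49.0 19.0
head [651.9  31.8] 67.9 53.9 15.7
```

View pics/c1.png

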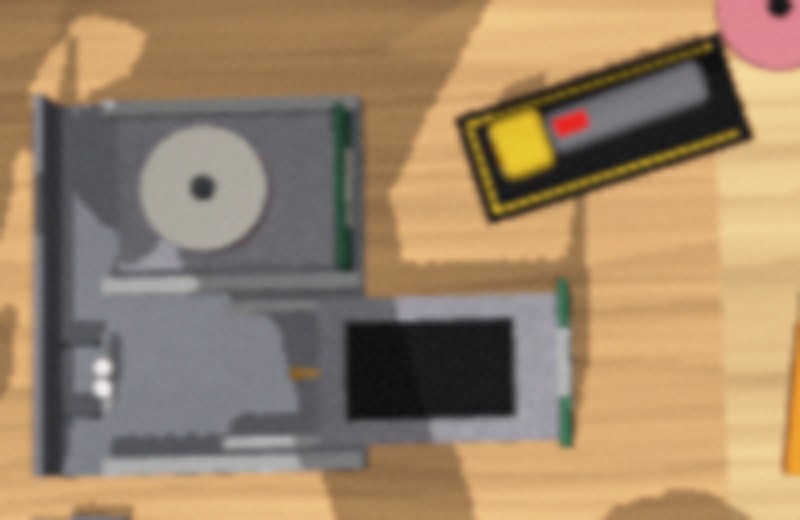

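View pics/c2.png

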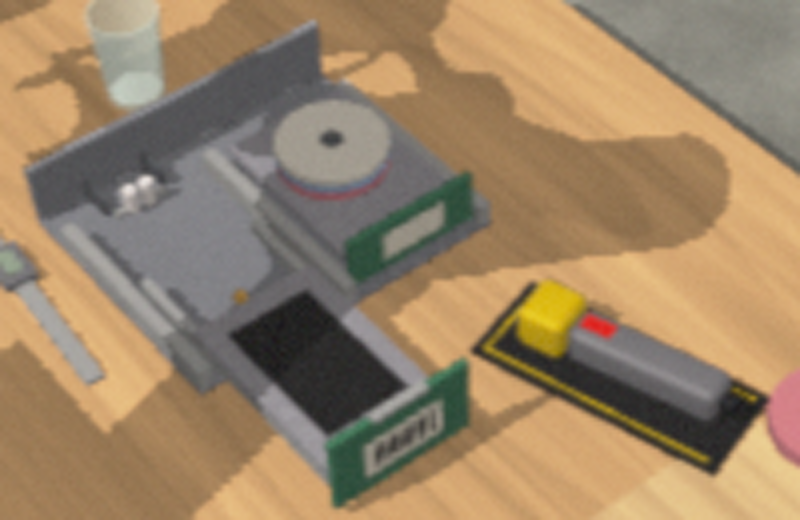

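The crops show the carriage drawn out towards −y, with the pad's black rectangle at (430,368) in the first crop. The label faces −y, and the scanner lies on its mat with its head towards +y. First I'll move over the pad for a wrist view.

Emit:
play_rows(deltas="0.05 -0.1 0.03 0 0 -0.01; 0.12 -0.24 0.08 0 0 -0.02; 0.19 -0.38 0.13 0 0 -0.035; 0.26 -0.52 0.18 0 0 -0.05; 0.33 -0.66 0.23 0 0 -0.06; 0.4 -0.8 0.28 0 0 -0.07; 0.47 -0.93 0.3 0 0 -0.085; 0.5 -1 0.3 0 0 -0.09", jaw=-1, grip_force=40)

```text
clock: 1.1
eef_pos: [0.3605, 0.3667, 0.2997]
tcp_rot: [0.0, 0.479, 0.878, 0.0]
force: [0.1, 0.2, -0.2]
gripper_width: 0.0855
grip_force: 0.0
```

Emit:
play_rows(deltas="0.05 -0.1 0 0 0 -0.01; 0.12 -0.24 0 0 0 -0.02; 0.2 -0.38 0 0 0 -0.035; 0.28 -0.52 0 0 0 -0.05; 0.36 -0.66 0 0 0 -0.06; 0.46 -0.8 0 0 0 -0.07; 0.54 -0.93 0 0 0 -0.085; 0.6 -1 0 0 0 -0.0917")

```text
clock: 2.1
eef_pos: [0.4802, 0.1673, 0.2991]
tcp_rot: [-0.0, 0.708, 0.706, -0.0]
force: [0.1, -0.7, -1.4]
gripper_width: 0.0855
grip_force: 0.0
```

Emit:
play_rows(deltas="0.02 -0.05 0 0 0 0; 0.03 -0.1 0 0 0 0; 0.04 -0.17 0 0 0 0; 0.05 -0.23 0 0 0 0; 0.055 -0.265 0 0 0 0; 0.055 -0.265 0 0 0 0; 0.055 -0.265 0 0 0 0; 0.055 -0.265 0 0 0 0")

```text
clock: 3.1
eef_pos: [0.4908, 0.1157, 0.2993]
tcp_rot: [-0.0, 0.707, 0.707, 0.0]
force: [0.0, -0.1, -0.8]
gripper_width: 0.0854
grip_force: 0.0
```

```bash
cat >> h.py <<'E'
def wray(d,u,v):
    R,t=np.array(d['R']),np.array(d['t']); p=np.array([u-d['cx'],v-d['cy']]); r=np.hypot(*p); th=r/d['fx']
    c=np.array([*(np.sin(th)*p/max(r,1e-9)),np.cos(th)]); return -R.T@t,R.T@c
def wat(d,u,v,z):
    c,r=wray(d,u,v); return c+r*(z-c[2])/r[2]
E
python3 - <<'E'
from h import *
d=snap('wrist','w1'); R=d['R'];print(d['fx'],d['cx'],d['cy'],-np.array(R).T@d['t']);print(np.round(R,3))
s=ctrl.get_state();print(s['clock'],s['eef_pos'],s['tcp_rot'],s['joint_positions'])
E
```

```text
371.64829954431775 327.02024226479955 234.10051041429224 [0.49180101 0.1840054  0.43200025]
[[ 1.     0.    -0.   ]
 [ 0.    -0.964  0.266]
 [ 0.    -0.266 -0.964]]
3.15 [0.49080246 0.11569447 0.29926477] [-3.48912576e-05  7.06851288e-01  7.07362181e-01  5.06368693e-06] [1.12987916e-01 2.63698540e-01 1.54800069e+00 6.26976616e-05
 1.32992899e+00 1.12250447e-01]
```

View pics/w1.png

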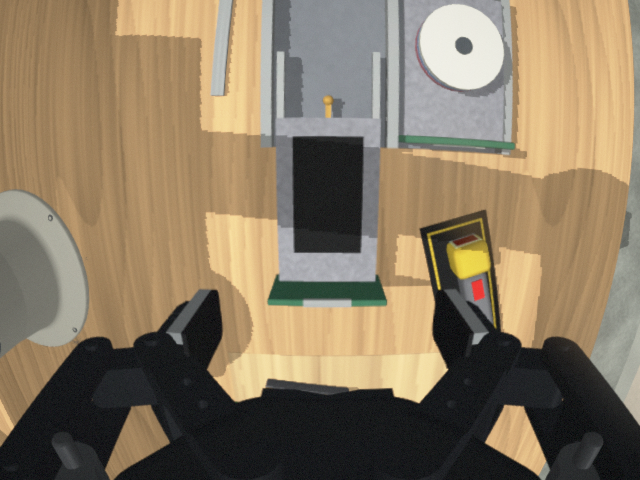

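The wrist view shows the pad at columns 292–363, rows 136–253, and the label panel at row 290. Now I'll measure the pad.

```bash
cat >> h.py <<'E'
def wblob(d,box,fn,z,up=4,off=0):
    x0,y0,x1,y1=box; im=cv2.resize(d['img'][y0:y1,x0:x1],None,fx=up,fy=up,interpolation=cv2.INTER_CUBIC)
    hsv=cv2.cvtColor(im,cv2.COLOR_RGB2HSV).astype(int); m=fn(hsv[...,0],hsv[...,1],hsv[...,2]).astype(np.uint8)
    n,l,s,c=cv2.connectedComponentsWithStats(m); k=1+np.argmax(s[1:,4])
    cs,_=cv2.findContours((l==k).astype(np.uint8),cv2.RETR_EXTERNAL,cv2.CHAIN_APPROX_NONE); h=cv2.convexHull(max(cs,key=len)).reshape(-1,2)
    P=np.array([wat(d,x0+(a+.5)/up-.5,y0+(b+.5)/up-.5,z)[:2] for a,b in h])
    (c,wh,an)=cv2.minAreaRect((P*1000).astype(np.float32)); w,hh=wh
    if w<hh: w,hh,an=hh,w,an+90
    return np.round(c,1),round(w,1),round(hh,1),round((an+90)%180-90,2)
E
python3 - <<'E'
from h import *
d=load('w1')
for th in (40,50,60,70): print(wblob(d,(282,124,374,264),lambda h,s,v:v<th,.034))
print('label panel green top edge', wblob(d,(262,270,392,310),lambda h,s,v:(h>60)&(h<95)&(s>80),.085))
for uv in ((262,140),(262,60),(397,140),(397,60),(387,60),(387,140)): print(uv,wat(d,*uv,.026)*1000)
T=load('top0')
for th in (30,48,60,70): print(blob(T,(250,245,304,290),lambda h,s,v:v<th,.034))
E
```

```text
(array([492.1, 126.2]), 108.5, 73.8, 89.45)
(array([492.2, 117.6]), 127.0, 74.1, 89.85)
(array([492.2, 117.7]), 127.8, 74.8, 89.91)
(array([492.2, 117.6]), 128.1, 75.3, 89.83)
label panel green top edge (array([491.7,  28.2]), 122.5, 32.2, 0.03)
(262, 140) [420.81572852 178.57813311  26.        ]
(262, 60) [421.20857174 267.9720365   26.        ]
(397, 140) [568.31176363 178.81103457  26.        ]
(397, 60) [567.80876491 268.34994396  26.        ]
(387, 60) [556.73921446 267.73627319  26.        ]
(387, 140) [557.17763619 178.48003937  26.        ]
(array([490.1, 115. ]), 120.7, 69.1, 89.0)
(array([490.7, 115.3]), 124.6, 72.4, 89.2)
(array([490.8, 115. ]), 126.8, 74.3, 89.2)
(array([490.3, 115.4]), 128.0, 75.9, 88.7)
```

Emit:
play_rows(deltas="-0.01 -0.05 0 0 0 0.007; -0.02 -0.16 0 0 0 0.025; -0.03 -0.28 0 0 0 0.043; -0.04 -0.4 0 0 0 0.06; -0.05 -0.51 0 0 0 0.077; -0.06 -0.62 0 0 0 0.094; -0.07 -0.72 0 0 0 0.108; -0.078 -0.771 0 0 0 0.114")

```text
clock: 4.15
eef_pos: [0.4752, -0.0395, 0.2993]
tcp_rot: [0.0, 0.413, 0.911, -0.0]
force: [-0.4, 0.8, -0.1]
gripper_width: 0.0852
grip_force: 0.0
```

Emit:
play_rows(deltas="-0.01 -0.1 0 0 0 0.015; -0.02 -0.22 0 0 0 0.032; -0.03 -0.34 0 0 0 0.05; -0.04 -0.46 0 0 0 0.067; -0.05 -0.58 0 0 0 0.084; -0.06 -0.69 0 0 0 0.103; -0.078 -0.771 0 0 0 0.1146; -0.078 -0.771 0 0 0 0.1146")

```text
clock: 5.15
eef_pos: [0.4596, -0.1935, 0.2992]
tcp_rot: [-0.0, 0.068, 0.998, -0.0]
force: [-0.3, -0.3, 0.6]
gripper_width: 0.0858
grip_force: 0.0
```

Emit:
play_rows(deltas="0 0 0 0 0 0;0 0 0 0 0 0;0 0 0 0 0 0;0 0 0 0 0 0;0 0 0 0 0 0;0 0 0 0 0 0;0 0 0 0 0 0;0 0 0 0 0 0")

```text
clock: 6.15
eef_pos: [0.4596, -0.193, 0.2993]
tcp_rot: [-0.0, 0.067, 0.998, 0.0]
force: [-0.6, 0.5, -0.4]
gripper_width: 0.0853
grip_force: 0.0
```

```bash
python3 - <<'E'
from h import *
d=snap('wrist','w2')
s=ctrl.get_state();print(s['clock'],s['eef_pos'],s['tcp_rot'],s['joint_positions'])
E
```

```text
6.2 [ 0.45965376 -0.19298109  0.29926794] [6.51397973e-06 6.70337000e-02 9.97750712e-01 1.46300961e-05] [-5.17353504e-01  2.55045425e-01  1.56048617e+00  3.29969504e-05
  1.32606206e+00 -1.95398982e+00]
```

View pics/w2.png

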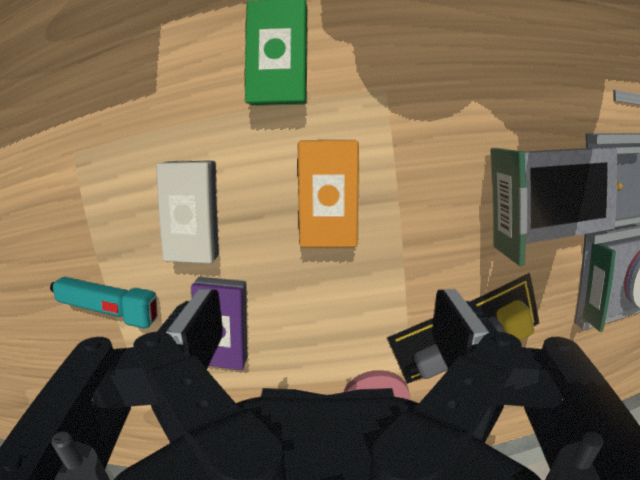

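The wrist view shows orange at columns 298–358, rows 140–247, with white at (186,212).

```bash
python3 - <<'E'
from h import *
d=load('w2')
for sv in (150,170,190): print(wblob(d,(285,128,372,262),lambda h,s,v:(h>5)&(h<25)&(s>sv)&(v>110),.034))
for sv in (150,165,180): print(wblob(d,(145,152,228,275),lambda h,s,v:(s<50)&(v>sv),.034))
E
```

```text
(array([ 459. , -190.9]), 118.5, 65.0, -7.67)
(array([ 459., -191.]), 117.4, 64.4, -7.59)
(array([ 500.3, -196.2]), 62.4, 32.8, 82.3)
(array([ 456.2, -359.2]), 118.6, 63.5, -9.47)
(array([ 456.1, -359.5]), 118.1, 62.9, -9.54)
(array([ 455.8, -359.7]), 116.6, 62.2, -9.53)
```

Emit:
play_rows(deltas="-0.003 0.01 -0.1 0 0 0; -0.003 0.01 -0.25 0 0 0; -0.003 0.01 -0.4 0 0 0; -0.003 0.01 -0.55 0 0 0; -0.003 0.01 -0.7 0 0 0; -0.003 0.01 -0.85 0 0 0; -0.003 0.01 -0.97 0 0 0; -0.003 0.01 -1 0 0 0")

```text
clock: 7.2
eef_pos: [0.4585, -0.1907, 0.0982]
tcp_rot: [-0.001, 0.067, 0.998, 0.0]
force: [-0.5, -0.1, 0.9]
gripper_width: 0.0852
grip_force: 0.0
```

Emit:
play_rows(deltas="0 0 -0.1 0 0 0; 0 0 -0.2 0 0 0; 0 0 -0.3 0 0 0; 0 0 -0.37 0 0 0; 0 0 -0.42 0 0 0; 0 0 -0.435 0 0 0; 0 0 -0.435 0 0 0; 0 0 -0.435 0 0 0")

```text
clock: 8.2
eef_pos: [0.4593, -0.1911, 0.0127]
tcp_rot: [0.0, 0.067, 0.998, -0.0]
force: [1.0, -0.6, -0.5]
gripper_width: 0.0853
grip_force: 0.0
```

Emit:
play_rows(deltas="0 0 0 0 0 0;0 0 0 0 0 0;0 0 0 0 0 0;0 0 0 0 0 0;0 0 0 0 0 0;0 0 0 0 0 0;0 0 0 0 0 0;0 0 0 0 0 0", jaw=1, grip_force=60)

```text
clock: 9.2
eef_pos: [0.4592, -0.1911, 0.0128]
tcp_rot: [0.0, 0.067, 0.998, -0.0]
force: [-2.1, 1.2, 11.5]
gripper_width: 0.0646
grip_force: 64.6
```

Emit:
play_rows(deltas="0 0 0.02 0 0 0; 0 0 0.06 0 0 0; 0 0 0.14 0 0 0; 0 0 0.25 0 0 0; 0 0 0.37 0 0 0; 0 0 0.48 0 0 0; 0 0 0.57 0 0 0; 0 0 0.6 0 0 0")

```text
clock: 10.2
eef_pos: [0.4593, -0.1911, 0.1335]
tcp_rot: [0.001, 0.067, 0.998, -0.0]
force: [0.2, -0.3, -2.3]
gripper_width: 0.065
grip_force: 67.2
```

Emit:
play_rows(deltas="0.01 0.05 0 0 0 -0.007; 0.02 0.15 0 0 0 -0.022; 0.03 0.27 0 0 0 -0.04; 0.04 0.39 0 0 0 -0.058; 0.05 0.51 0 0 0 -0.076; 0.06 0.63 0 0 0 -0.094; 0.07 0.72 0 0 0 -0.108; 0.081 0.772 0 0 0 -0.1144")

```text
clock: 11.2
eef_pos: [0.4749, -0.0357, 0.1319]
tcp_rot: [-0.0, 0.414, 0.91, -0.0]
force: [-0.4, -0.5, -2.1]
gripper_width: 0.0647
grip_force: 67.2
```

Emit:
play_rows(deltas="0.01 0.07 0 0 0 -0.01; 0.02 0.17 0 0 0 -0.025; 0.03 0.29 0 0 0 -0.043; 0.04 0.41 0 0 0 -0.061; 0.05 0.53 0 0 0 -0.079; 0.06 0.65 0 0 0 -0.097; 0.07 0.74 0 0 0 -0.11; 0.081 0.772 0 0 0 -0.1143")

```text
clock: 12.2
eef_pos: [0.4911, 0.1188, 0.1318]
tcp_rot: [-0.0, 0.707, 0.707, -0.0]
force: [-0.6, 0.1, -2.2]
gripper_width: 0.065
grip_force: 67.2
```

Emit:
play_rows(deltas="0 0 0 0 0 0;0 0 0 0 0 0;0 0 -0.05 0 0 0;0 0 -0.1 0 0 0;0 0 -0.16 0 0 0;0 0 -0.22 0 0 0;0 0 -0.26 0 0 0;0 0 -0.28 0 0 0")

```text
clock: 13.2
eef_pos: [0.4913, 0.1178, 0.0756]
tcp_rot: [-0.0, 0.707, 0.707, -0.0]
force: [-0.5, 0.3, -1.4]
gripper_width: 0.0649
grip_force: 67.2
```

```bash
python3 - <<'E'
from h import *
d=snap('wrist','w3')
s=ctrl.get_state();print(s['clock'],s['eef_pos']*1000,s['tcp_rot'],s['gripper_width'])
E
```

```text
13.25 [491.22653954 117.80149868  75.50348538] [-2.53876605e-04  7.07203739e-01  7.07009699e-01 -3.05524401e-04] 0.06480262112398422
```

View pics/w3.png

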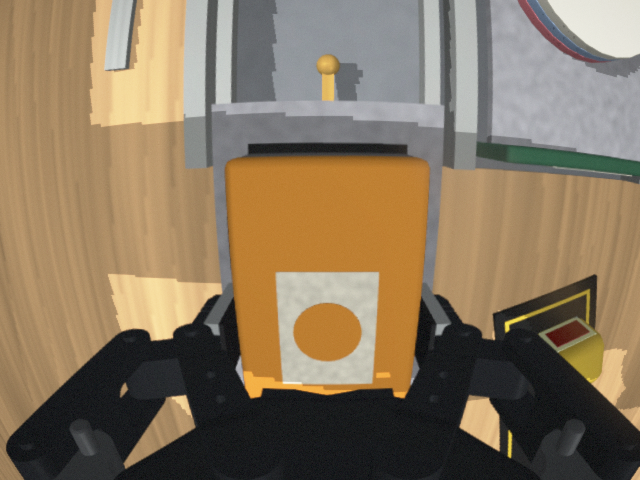

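The case is held square over the pad: pad edge at columns 248–408, case at 227–428, both centred on about 328. I'll lower and release.

Emit:
play_rows(deltas="0 0 -0.03 0 0 0;0 0 -0.06 0 0 0;0 0 -0.09 0 0 0;0 0 -0.115 0 0 0;0 0 -0.13 0 0 0;0 0 -0.139 0 0 0;0 0 -0.139 0 0 0;0 0 -0.139 0 0 0")

```text
clock: 14.25
eef_pos: [0.4916, 0.1178, 0.0486]
tcp_rot: [0.0, 0.707, 0.707, 0.0]
force: [1.0, -0.9, -2.0]
gripper_width: 0.0647
grip_force: 67.2
```

Emit:
play_rows(deltas="0 0 0 0 0 0;0 0 0 0 0 0;0 0 0 0 0 0;0 0 0 0 0 0;0 0 0 0 0 0;0 0 0 0 0 0;0 0 0 0 0 0;0 0 0 0 0 0", jaw=-1)

```text
clock: 15.25
eef_pos: [0.4915, 0.1178, 0.0485]
tcp_rot: [-0.0, 0.707, 0.707, -0.0]
force: [0.2, -0.3, -0.8]
gripper_width: 0.0856
grip_force: 0.0
```

Emit:
play_rows(deltas="0 0 0.03 0 0 0; 0 0 0.1 0 0 0; 0 0 0.25 0 0 0; 0 0 0.4 0 0 0; 0 0 0.6 0 0 0; 0 0 0.8 0 0 0; 0 0 0.95 0 0 0; 0 0 1 0 0 0")

```text
clock: 16.25
eef_pos: [0.4919, 0.1179, 0.251]
tcp_rot: [0.001, 0.707, 0.707, 0.001]
force: [-0.8, -0.1, -0.6]
gripper_width: 0.0855
grip_force: 0.0
```

Emit:
play_rows(deltas="0 0 0.05 0 0 0; 0 0 0.15 0 0 0; 0 0 0.25 0 0 0; 0 0 0.26 0 0 0; 0 0 0.26 0 0 0; 0 0 0.26 0 0 0; 0 0 0.26 0 0 0; 0 0 0.26 0 0 0")

```text
clock: 17.25
eef_pos: [0.4914, 0.1178, 0.3002]
tcp_rot: [-0.0, 0.707, 0.707, -0.0]
force: [0.4, -0.9, -0.0]
gripper_width: 0.0856
grip_force: 0.0
```

```bash
python3 - <<'E'
from h import *
d=snap('wrist','w4')
s=ctrl.get_state();print(s['clock'],s['eef_pos']*1000,s['tcp_rot'],s['gripper_width'])
for sv in (150,170): print(wblob(d,(260,100,400,290),lambda h,s,v:(h>5)&(h<25)&(s>sv)&(v>90),.068))
print('pad+', wblob(d,(250,100,400,265),lambda h,s,v:(v<60),.034))
E
```

```text
17.3 [491.38825364 117.80167629 300.29912798] [-8.68565858e-05  7.07199464e-01  7.07014066e-01 -1.42676343e-04] 0.08536816710532942
(array([492.5, 120.5]), 118.2, 66.0, 89.93)
(array([492.5, 120.7]), 117.4, 65.6, 89.97)
pad+ (array([492. , 128.3]), 106.4, 74.8, 89.51)
```

View pics/w4.png

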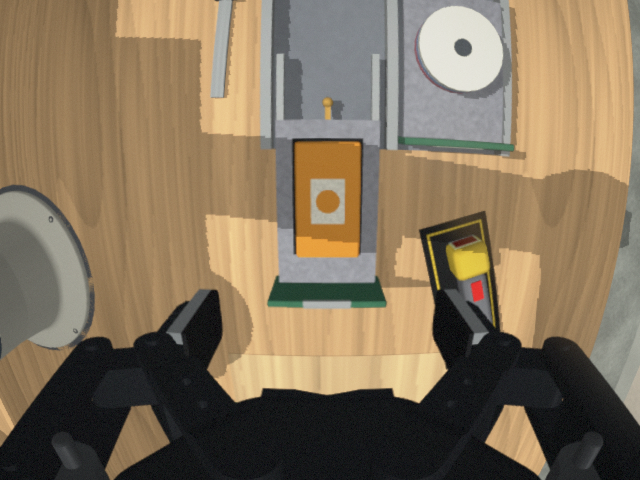

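```bash
python3 - <<'E'
from h import *
a,b=load('w1'),load('w4')
for n,d in(('w1',a),('w4',b)):
    g=d['img'].astype(float)[:,300:355].mean(1)
    print(n); [print(r,g[r].astype(int),end=' ') for r in list(range(130,146))+list(range(248,264))]; print()
    g=d['img'].astype(float)[170:180].mean(0)
    [print(c,g[c].astype(int),end=' ') for c in list(range(286,302))+list(range(355,370))]; print()
E
```

```text
w1
130 [164 165 170] 131 [165 166 171] 132 [165 166 171] 133 [166 167 172] 134 [166 167 172] 135 [156 156 161] 136 [93 94 96] 137 [49 49 49] 138 [39 40 40] 139 [37 37 37] 140 [36 36 36] 141 [34 35 34] 142 [30 31 31] 143 [30 30 30] 144 [29 29 29] 145 [28 29 29] 248 [40 40 40] 249 [39 40 40] 250 [40 41 41] 251 [44 45 45] 252 [82 83 85] 253 [156 157 162] 254 [170 171 176] 255 [172 173 179] 256 [172 174 179] 257 [171 172 178] 258 [171 172 177] 259 [170 172 177] 260 [170 171 177] 261 [172 172 178] 262 [172 173 178] 263 [172 173 178] 
286 [118 119 123] 287 [116 118 121] 288 [117 118 122] 289 [117 117 122] 290 [119 120 124] 291 [117 118 121] 292 [87 88 91] 293 [51 52 53] 294 [33 33 32] 295 [28 28 29] 296 [27 28 28] 297 [28 29 29] 298 [29 30 30] 299 [28 29 29] 300 [27 28 28] 301 [28 30 29] 355 [30 30 30] 356 [28 28 27] 357 [26 27 27] 358 [28 29 28] 359 [28 29 27] 360 [28 29 29] 361 [32 34 33] 362 [60 60 62] 363 [96 97 99] 364 [118 118 122] 365 [120 121 125] 366 [120 122 125] 367 [121 122 126] 368 [121 122 125] 369 [121 121 125] 
w4
130 [152 153 158] 131 [152 153 158] 132 [153 154 159] 133 [1
[... 350 characters left out ...]
229 159  62] 256 [222 162  72] 257 [195 163 125] 258 [163 160 162] 259 [159 160 165] 260 [159 160 165] 261 [159 160 165] 262 [159 160 165] 263 [159 160 165] 
286 [108 108 112] 287 [109 109 112] 288 [108 109 113] 289 [109 110 113] 290 [110 110 113] 291 [106 107 110] 292 [72 73 75] 293 [40 37 35] 294 [76 53 27] 295 [121  81  31] 296 [153 102  39] 297 [170 114  45] 298 [172 116  46] 299 [171 114  45] 300 [172 115  46] 301 [171 114  45] 355 [173 116  46] 356 [172 116  45] 357 [173 116  46] 358 [168 113  44] 359 [160 106  41] 360 [118  79  32] 361 [58 46 36] 362 [73 73 75] 363 [107 108 111] 364 [111 112 116] 365 [112 114 117] 366 [113 114 117] 367 [112 113 116] 368 [112 113 116] 369 [113 113 117]
```

```bash
python3 - <<'E'
from h import *
a,b=load('w1'),load('w4')
f=lambda d,u,v,z:(wat(d,u,v,z)*1000).round(1)[:2]
print('w1 pad far/near',f(a,327,136.0,.034),f(a,327,252.4,.034),'L/R',f(a,292.3,175,.034),f(a,362.6,175,.034))
print('w4 pad far',f(b,327,138.0,.034),'case far/near',f(b,327,140.9,.068),f(b,327,257.2,.068),'L/R',f(b,294.6,175,.068),f(b,360.4,175,.068), 'pad LR',f(b,292.2,175,.034),f(b,362.4,175,.034))
print(-np.array(b['R']).T@b['t'])
E
```

```text
w1 pad far/near [491.8 182. ] [491.8  52.9] L/R [454.5 140.2] [530.1 140.2]
w4 pad far [492.3 181.9] case far/near [492.3 179.4] [492.2  60.6] L/R [460.3 145.9] [525.2 145.9] pad LR [454.7 142.2] [530.4 142.2]
[0.49249727 0.18611437 0.43291739]
```

```bash
python3 - <<'E'
from h import *
d=load('w2')
g=d['img'].astype(float)[:,315:342].mean(1)
[print(r,g[r].astype(int),end=' ') for r in list(range(134,148))+list(range(240,256))]; print()
f=lambda u,v,z:(wat(d,u,v,z)*1000).round(1)[:2]
for v in (139,140,141,246,247,248):print(v,f(328,v,.034))
d=load('w3'); f=lambda u,v,z:(wat(d,u,v,z)*1000).round(1)[:2]
g=d['img'].astype(float)[:,290:365].mean(1)
[print(r,g[r].astype(int),end=' ') for r in list(range(138,166))]; print()
for v in (143,144,145):print(v,'pad far',f(327,v,.034))
for v in (153,155,157,159):print(v,'case far',f(327,v,.0967))
E
```

```text
134 [203 173 126] 135 [204 173 127] 136 [204 173 127] 137 [204 173 127] 138 [200 170 125] 139 [177 149 109] 140 [174 127  71] 141 [192 129  52] 142 [202 134  52] 143 [204 135  52] 144 [205 136  53] 145 [204 136  53] 146 [204 136  53] 147 [205 136  53] 240 [201 133  51] 241 [201 132  50] 242 [201 132  50] 243 [201 132  50] 244 [201 132  50] 245 [199 131  50] 246 [166 111  45] 247 [131  98  60] 248 [129 108  78] 249 [136 115  85] 250 [137 117  86] 251 [137 117  86] 252 [137 117  86] 253 [137 116  85] 254 [135 115  84] 255 [134 114  83] 
139 [ 399.4 -182.6]
140 [ 400.5 -182.8]
141 [ 401.5 -182.9]
246 [ 516.7 -198.4]
247 [ 517.9 -198.6]
248 [ 519.  -198.8]
138 [123 123 127] 139 [123 124 128] 140 [123 124 128] 141 [121 122 126] 142 [ 97  98 101] 143 [57 58 59] 144 [32 32 33] 145 [29 29 29] 146 [29 29 29] 147 [30 30 30] 148 [29 30 30] 149 [29 30 30] 150 [29 29 29] 151 [30 31 31] 152 [43 44 44] 153 [57 58 59] 154 [66 65 65] 155 [85 71 57] 156 [110  79  42] 157 [130  87  34] 158 [141  94  36] 159 [151 101  38] 160 [160 106  40] 161 [164 109  42] 162 [168 112  43] 163 [173 115  45] 164 [177 118  46] 165 [181 121  47] 
143 pad far [492.3 181.9]
144 pad far [492.3 181.4]
145 pad far [492.3 181. ]
153 case far [492.4 180.4]
155 case far [492.4 179.8]
157 case far [492.4 179.2]
159 case far [492.4 178.6]
```

Measured against the pad in the same image, the case sits about 2.5 mm too far towards +y, so I'll re-grip and correct it.

Emit:
play_rows(deltas="0 0 -0.1 0 0 0; 0 0 -0.25 0 0 0; 0 0 -0.4 0 0 0; 0 0 -0.55 0 0 0; 0 0 -0.7 0 0 0; 0 0 -0.85 0 0 0; 0 0 -0.97 0 0 0; 0 0 -1 0 0 0")

```text
clock: 18.3
eef_pos: [0.4908, 0.1177, 0.0994]
tcp_rot: [-0.001, 0.707, 0.707, -0.001]
force: [1.1, 0.3, 0.6]
gripper_width: 0.0852
grip_force: 0.0
```

Emit:
play_rows(deltas="0 0 -0.05 0 0 0; 0 0 -0.12 0 0 0; 0 0 -0.2 0 0 0; 0 0 -0.26 0 0 0; 0 0 -0.26 0 0 0; 0 0 -0.26 0 0 0; 0 0 -0.26 0 0 0; 0 0 -0.26 0 0 0")

```text
clock: 19.3
eef_pos: [0.4917, 0.1179, 0.0488]
tcp_rot: [0.0, 0.707, 0.707, 0.0]
force: [0.4, 0.9, 0.5]
gripper_width: 0.0851
grip_force: 0.0
```

Emit:
play_rows(deltas="0 0 0 0 0 0;0 0 0 0 0 0;0 0 0 0 0 0;0 0 0 0 0 0;0 0 0 0 0 0;0 0 0 0 0 0;0 0 0 0 0 0;0 0 0 0 0 0", jaw=1)

```text
clock: 20.3
eef_pos: [0.4915, 0.1178, 0.049]
tcp_rot: [0.0, 0.707, 0.707, 0.0]
force: [-1.9, -0.5, 12.6]
gripper_width: 0.0645
grip_force: 63.8
```

Emit:
play_rows(deltas="0 0 0.01 0 0 0;0 0 0.01 0 0 0;0 -0.006 0.01 0 0 0;0 -0.0125 0.01 0 0 0;0 -0.0125 0.01 0 0 0;0 -0.0125 0.0 0 0 0;0 -0.0125 0.0 0 0 0;0 -0.0125 0 0 0 0")

```text
clock: 21.3
eef_pos: [0.4916, 0.1153, 0.049]
tcp_rot: [0.0, 0.707, 0.707, 0.0]
force: [-3.3, -2.1, 15.0]
gripper_width: 0.0646
grip_force: 68.8
```

Emit:
play_rows(deltas="0 0 0 0 0 0;0 0 0 0 0 0;0 0 0 0 0 0;0 0 0 0 0 0;0 0 0 0 0 0;0 0 0 0 0 0;0 0 0 0 0 0;0 0 0 0 0 0", jaw=-1)

```text
clock: 22.3
eef_pos: [0.4915, 0.1153, 0.0485]
tcp_rot: [0.0, 0.707, 0.707, -0.0]
force: [0.3, 1.0, -0.2]
gripper_width: 0.0855
grip_force: 0.0
```

Emit:
play_rows(deltas="0 0 0.03 0 0 0; 0 0 0.1 0 0 0; 0 0 0.25 0 0 0; 0 0 0.4 0 0 0; 0 0 0.6 0 0 0; 0 0 0.8 0 0 0; 0 0 0.95 0 0 0; 0 0 1 0 0 0")

```text
clock: 23.3
eef_pos: [0.492, 0.1154, 0.251]
tcp_rot: [0.001, 0.707, 0.707, 0.001]
force: [0.4, -0.3, -0.3]
gripper_width: 0.0852
grip_force: 0.0
```

Emit:
play_rows(deltas="0 0 0.05 0 0 0; 0 0 0.15 0 0 0; 0 0 0.25 0 0 0; 0 0 0.26 0 0 0; 0 0 0.26 0 0 0; 0 0 0.26 0 0 0; 0 0 0.26 0 0 0; 0 0 0.26 0 0 0")

```text
clock: 24.3
eef_pos: [0.4914, 0.1153, 0.3002]
tcp_rot: [-0.0, 0.707, 0.707, -0.0]
force: [0.4, -0.5, 0.3]
gripper_width: 0.0856
grip_force: 0.0
```

```bash
cat >> h.py <<'E'
def edges(d,sat):  # far/near rows of a saturated lid at columns 300..355, half-level crossings from the lid centre
    g=sat(d['img'].astype(float)[:,300:355].mean(1))
    return g
E
python3 - <<'E'
from h import *
d=snap('wrist','w5'); s=ctrl.get_state();print(s['clock'],s['eef_pos']*1000,s['tcp_rot'])
g=d['img'].astype(float)[:,300:355].mean(1)
[print(r,g[r].astype(int),end=' ') for r in list(range(134,150))+list(range(254,264))]; print()
f=lambda u,v,z:(wat(d,u,v,z)*1000).round(1)[1]
for v in (138,140):print(v,'pad far',f(327,v,.034))
for v in (142,144,258,260):print(v,'case',f(327,v,.068))
E
```

```text
24.35 [491.36277846 115.32626054 300.28356204] [-1.18696599e-04  7.07181494e-01  7.07032037e-01 -1.37059806e-04]
134 [153 154 159] 135 [138 139 143] 136 [61 62 63] 137 [36 37 36] 138 [34 34 34] 139 [32 33 33] 140 [43 37 33] 141 [92 66 35] 142 [134  91  37] 143 [157 105  40] 144 [167 112  44] 145 [172 116  46] 146 [172 116  46] 147 [172 116  46] 148 [173 116  46] 149 [173 116  47] 254 [231 159  62] 255 [230 159  62] 256 [222 162  71] 257 [195 162 125] 258 [163 160 161] 259 [159 160 165] 260 [159 160 165] 261 [160 160 166] 262 [160 161 166] 263 [160 161 166] 
138 pad far 179.4
140 pad far 177.2
142 case 175.8
144 case 173.8
258 case 57.2
260 case 55.0
```

Emit:
play_rows(deltas="-0.01 -0.05 0 0 0 0.005; -0.015 -0.16 0 0 0 0.016; -0.02 -0.28 0 0 0 0.028; -0.03 -0.4 0 0 0 0.039; -0.035 -0.51 0 0 0 0.05; -0.04 -0.62 0 0 0 0.06; -0.05 -0.71 0 0 0 0.068; -0.058 -0.794 0 0 0 0.0745")

```text
clock: 25.35
eef_pos: [0.4797, -0.0441, 0.3005]
tcp_rot: [0.0, 0.523, 0.852, 0.0]
force: [0.3, 0.2, -1.3]
gripper_width: 0.0855
grip_force: 0.0
```

Emit:
play_rows(deltas="-0.01 -0.1 0 0 0 0.01; -0.015 -0.2 0 0 0 0.019; -0.02 -0.3 0 0 0 0.028; -0.03 -0.4 0 0 0 0.038; -0.035 -0.5 0 0 0 0.047; -0.04 -0.6 0 0 0 0.056; -0.05 -0.7 0 0 0 0.065; -0.058 -0.794 0 0 0 0.0745")

```text
clock: 26.35
eef_pos: [0.4682, -0.203, 0.3004]
tcp_rot: [0.0, 0.311, 0.95, 0.0]
force: [0.8, 0.4, -0.5]
gripper_width: 0.085
grip_force: 0.0
```

Emit:
play_rows(deltas="-0.01 -0.12 0 0 0 0.01; -0.015 -0.26 0 0 0 0.022; -0.02 -0.4 0 0 0 0.035; -0.03 -0.54 0 0 0 0.05; -0.04 -0.68 0 0 0 0.063; -0.058 -0.794 0 0 0 0.0746; -0.058 -0.794 0 0 0 0.0746; -0.058 -0.794 0 0 0 0.0746")

```text
clock: 27.35
eef_pos: [0.4566, -0.3606, 0.3004]
tcp_rot: [-0.0, 0.084, 0.997, 0.0]
force: [-0.3, 0.3, 0.9]
gripper_width: 0.0853
grip_force: 0.0
```

```bash
python3 - <<'E'
from h import *
d=snap('wrist','w6'); s=ctrl.get_state();print(s['clock'],s['eef_pos']*1000,s['tcp_rot'],s['joint_velocities'].round(3))
for sv in (140,150,165): print(wblob(d,(285,120,375,262),lambda h,s,v:(s<50)&(v>sv),.034))
g=d['img'].astype(float)[:,315:342].mean(1)
[print(r,g[r].astype(int),end=' ') for r in list(range(132,150))+list(range(240,256))]; print()
f=lambda u,v,z:(wat(d,u,v,z)*1000).round(1)[:2]
for v in (136,138,140,142,246,248,250):print(v,f(328,v,.034))
E
```

```text
27.4 [ 456.7376352  -360.39739419  300.46637213] [-3.89663682e-05  8.32465165e-02  9.96528973e-01  1.44810104e-04] [ 0.006 -0.003  0.001 -0.    -0.    -0.005]
(array([ 456.1, -360.4]), 118.0, 64.4, -9.43)
(array([ 455.9, -360.5]), 117.4, 64.1, -9.61)
(array([ 455.6, -360.7]), 116.8, 62.7, -9.75)
132 [180 153 112] 133 [180 153 112] 134 [178 151 111] 135 [177 150 110] 136 [177 150 110] 137 [178 151 111] 138 [181 154 113] 139 [181 154 113] 140 [153 135 107] 141 [162 155 137] 142 [175 172 156] 143 [181 178 162] 144 [182 179 163] 145 [182 179 163] 146 [182 179 163] 147 [182 179 163] 148 [182 179 163] 149 [182 179 163] 240 [178 175 159] 241 [179 175 160] 242 [179 175 160] 243 [179 176 160] 244 [179 175 159] 245 [177 174 158] 246 [159 155 141] 247 [133 126 108] 248 [126 111  86] 249 [129 110  80] 250 [131 111  80] 251 [131 112  82] 252 [132 112  82] 253 [132 112  82] 254 [132 112  82] 255 [131 111  81] 
136 [ 393.5 -347.6]
138 [ 395.6 -347.9]
140 [ 397.8 -348.3]
142 [ 399.9 -348.6]
246 [ 513.7 -367.8]
248 [ 516.  -368.2]
250 [ 518.4 -368.6]
```

Emit:
play_rows(deltas="0 0 -0.1 0 0 0; 0 0 -0.25 0 0 0; 0 0 -0.4 0 0 0; 0 0 -0.55 0 0 0; 0 0 -0.7 0 0 0; 0 0 -0.85 0 0 0; 0 0 -0.97 0 0 0; 0 0 -1 0 0 0")

```text
clock: 28.4
eef_pos: [0.4563, -0.3599, 0.0995]
tcp_rot: [-0.001, 0.083, 0.997, 0.001]
force: [0.2, 0.4, -0.1]
gripper_width: 0.0855
grip_force: 0.0
```

Emit:
play_rows(deltas="0 0 -0.1 0 0 0; 0 0 -0.2 0 0 0; 0 0 -0.3 0 0 0; 0 0 -0.37 0 0 0; 0 0 -0.42 0 0 0; 0 0 -0.438 0 0 0; 0 0 -0.438 0 0 0; 0 0 -0.438 0 0 0")

```text
clock: 29.4
eef_pos: [0.4569, -0.3613, 0.0134]
tcp_rot: [0.0, 0.083, 0.997, -0.0]
force: [0.4, 0.2, 0.4]
gripper_width: 0.0852
grip_force: 0.0
```

Emit:
play_rows(deltas="0 0 0 0 0 0;0 0 0 0 0 0;0 0 0 0 0 0;0 0 0 0 0 0;0 0 0 0 0 0;0 0 0 0 0 0;0 0 0 0 0 0;0 0 0 0 0 0", jaw=1, grip_force=60)

```text
clock: 30.4
eef_pos: [0.4568, -0.3612, 0.0135]
tcp_rot: [0.0, 0.083, 0.997, -0.0]
force: [-0.7, 0.6, 9.3]
gripper_width: 0.0651
grip_force: 66.7
```

Emit:
play_rows(deltas="0 0 0.02 0 0 0; 0 0 0.06 0 0 0; 0 0 0.14 0 0 0; 0 0 0.25 0 0 0; 0 0 0.37 0 0 0; 0 0 0.48 0 0 0; 0 0 0.58 0 0 0; 0 0 0.65 0 0 0")

```text
clock: 31.4
eef_pos: [0.4568, -0.3612, 0.1447]
tcp_rot: [0.001, 0.083, 0.997, -0.0]
force: [0.4, -0.1, -2.1]
gripper_width: 0.0649
grip_force: 67.2
```

```bash
python3 - <<'E'
from h import *
d=snap('wrist','w7'); s=ctrl.get_state();print(s['clock'],s['eef_pos']*1000,s['tcp_rot'],s['gripper_width'])
E
```

```text
31.45 [ 457.29535226 -361.65486432  145.93337424] [ 1.18396171e-03  8.29435875e-02  9.96553062e-01 -9.77187162e-04] 0.06455457969179126
```

View pics/w7.png

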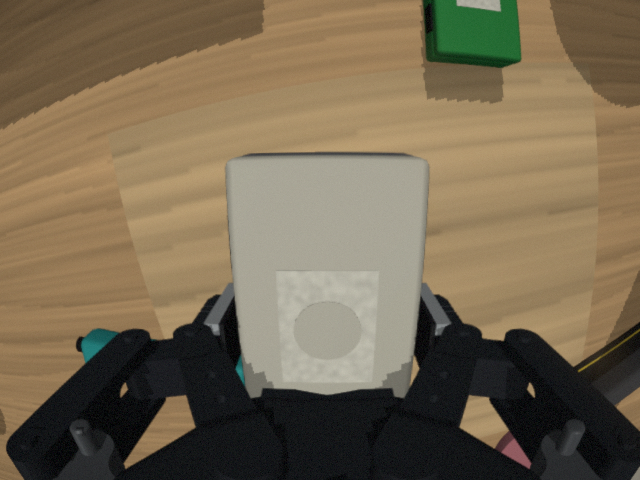

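The white case is held square, in practically the same image place as the orange one was (top edge near row 155). Carrying it to the stack.

Emit:
play_rows(deltas="0.01 0.05 0 0 0 -0.005; 0.015 0.16 0 0 0 -0.016; 0.02 0.28 0 0 0 -0.028; 0.03 0.4 0 0 0 -0.039; 0.035 0.51 0 0 0 -0.05; 0.04 0.62 0 0 0 -0.06; 0.05 0.71 0 0 0 -0.068; 0.058 0.794 0 0 0 -0.0745")

```text
clock: 32.45
eef_pos: [0.4681, -0.2015, 0.1428]
tcp_rot: [-0.0, 0.312, 0.95, 0.0]
force: [-0.5, -0.5, -3.1]
gripper_width: 0.0649
grip_force: 67.2
```

Emit:
play_rows(deltas="0.01 0.1 0 0 0 -0.01; 0.015 0.2 0 0 0 -0.019; 0.02 0.3 0 0 0 -0.028; 0.03 0.4 0 0 0 -0.038; 0.035 0.5 0 0 0 -0.047; 0.04 0.6 0 0 0 -0.056; 0.05 0.7 0 0 0 -0.065; 0.058 0.794 0 0 0 -0.0745")

```text
clock: 33.45
eef_pos: [0.4797, -0.0428, 0.1428]
tcp_rot: [-0.0, 0.524, 0.851, -0.0]
force: [0.4, 0.4, -3.2]
gripper_width: 0.0649
grip_force: 67.2
```

Emit:
play_rows(deltas="0.01 0.12 0 0 0 -0.01; 0.015 0.26 0 0 0 -0.022; 0.02 0.4 0 0 0 -0.035; 0.03 0.54 0 0 0 -0.05; 0.04 0.68 0 0 0 -0.063; 0.058 0.794 0 0 0 -0.0746; 0.058 0.794 0 0 0 -0.0746; 0.058 0.794 0 0 0 -0.0746")

```text
clock: 34.45
eef_pos: [0.4912, 0.115, 0.1428]
tcp_rot: [-0.0, 0.707, 0.707, -0.0]
force: [0.8, 0.7, -2.0]
gripper_width: 0.0651
grip_force: 67.2
```

Emit:
play_rows(deltas="0 0 -0.03 0 0 0;0 0 -0.07 0 0 0;0 0 -0.12 0 0 0;0 0 -0.16 0 0 0;0 0 -0.2 0 0 0;0 0 -0.2 0 0 0;0 0 -0.2 0 0 0;0 0 -0.2 0 0 0")

```text
clock: 35.45
eef_pos: [0.4916, 0.1154, 0.1031]
tcp_rot: [0.0, 0.707, 0.707, 0.0]
force: [0.4, 0.3, -2.7]
gripper_width: 0.0647
grip_force: 67.2
```

```bash
python3 - <<'E'
from h import *
s=ctrl.get_state();print(s['clock'],s['eef_pos']*1000,s['tcp_rot'],s['gripper_width'],s['force'])
E
```

```text
35.45 [491.63565074 115.3566634  103.1498416 ] [1.56723247e-04 7.07200006e-01 7.07013499e-01 1.97108027e-04] 0.06474539556054741 [ 0.3725288   0.33523505 -2.74966238]
```

Emit:
play_rows(deltas="0 0 -0.03 0 0 0;0 0 -0.055 0 0 0;0 0 -0.075 0 0 0;0 0 -0.09 0 0 0;0 0 -0.1 0 0 0;0 0 -0.106 0 0 0;0 0 -0.106 0 0 0;0 0 -0.106 0 0 0")

```text
clock: 36.45
eef_pos: [0.4915, 0.1153, 0.0817]
tcp_rot: [0.0, 0.707, 0.707, 0.0]
force: [-0.3, -0.4, -3.4]
gripper_width: 0.0649
grip_force: 67.3
```

Emit:
play_rows(deltas="0 0 0 0 0 0;0 0 0 0 0 0;0 0 0 0 0 0;0 0 0 0 0 0;0 0 0 0 0 0;0 0 0 0 0 0;0 0 0 0 0 0;0 0 0 0 0 0", jaw=-1)

```text
clock: 37.45
eef_pos: [0.4915, 0.1153, 0.0817]
tcp_rot: [-0.0, 0.707, 0.707, 0.0]
force: [0.2, -0.0, 0.1]
gripper_width: 0.0854
grip_force: 0.0
```

Emit:
play_rows(deltas="0 0 0.03 0 0 0; 0 0 0.1 0 0 0; 0 0 0.25 0 0 0; 0 0 0.4 0 0 0; 0 0 0.6 0 0 0; 0 0 0.8 0 0 0; 0 0 0.95 0 0 0; 0 0 1 0 0 0")

```text
clock: 38.45
eef_pos: [0.4919, 0.1154, 0.2842]
tcp_rot: [0.001, 0.707, 0.707, 0.001]
force: [0.4, -0.0, -0.3]
gripper_width: 0.0851
grip_force: 0.0
```

Emit:
play_rows(deltas="0 0 0.05 0 0 0; 0 0 0.09 0 0 0; 0 0 0.09 0 0 0; 0 0 0.09 0 0 0; 0 0 0.09 0 0 0; 0 0 0.09 0 0 0; 0 0 0.09 0 0 0; 0 0 0.09 0 0 0")

```text
clock: 39.45
eef_pos: [0.4914, 0.1153, 0.2997]
tcp_rot: [-0.0, 0.707, 0.707, -0.0]
force: [0.5, 0.5, -0.1]
gripper_width: 0.0858
grip_force: 0.0
```

```bash
python3 - <<'E'
from h import *
d=snap('wrist','w8'); s=ctrl.get_state();print(s['clock'],s['eef_pos']*1000,s['tcp_rot'])
g=d['img'].astype(float)[:,300:355].mean(1)
[print(r,g[r].astype(int),end=' ') for r in list(range(132,152))+list(range(250,268))]; print()
g=d['img'].astype(float)[170:180].mean(0)
[print(c,g[c].astype(int),end=' ') for c in list(range(286,302))+list(range(355,370))]; print()
f=lambda u,v,z:(wat(d,u,v,z)*1000).round(1)
for v in (134,136,138):print(v,'pad far',f(327,v,.034)[1])
for v in (138,140,142,144,256,258,260,262):print(v,'case',f(327,v,.102)[1])
for u in (290,292,294,296,360,362,364):print(u,'case',f(u,175,.102)[0])
E
```

```text
39.5 [491.44758669 115.33114073 299.67457244] [-7.10070596e-06  7.07201052e-01  7.07012498e-01  4.11191209e-06]
132 [151 152 157] 133 [151 152 157] 134 [151 152 156] 135 [139 139 144] 136 [61 61 63] 137 [35 35 36] 138 [35 35 35] 139 [32 33 32] 140 [35 35 35] 141 [65 65 63] 142 [111 109 100] 143 [138 135 124] 144 [151 149 136] 145 [160 158 144] 146 [165 162 148] 147 [165 162 148] 148 [165 162 148] 149 [165 162 148] 150 [164 162 148] 151 [164 162 148] 250 [225 222 205] 251 [225 222 205] 252 [225 222 205] 253 [225 222 205] 254 [225 223 205] 255 [225 222 205] 256 [225 223 205] 257 [225 222 205] 258 [225 222 205] 259 [225 222 205] 260 [225 222 205] 261 [225 222 205] 262 [225 222 205] 263 [225 222 205] 264 [225 222 205] 265 [224 222 205] 266 [223 221 203] 267 [217 214 196] 
286 [108 108 112] 287 [107 108 112] 288 [108 109 112] 289 [102 102 105] 290 [62 62 62] 291 [105 103  93] 292 [136 133 121] 293 [155 152 139] 294 [163 160 146] 295 [164 161 147] 296 [164 161 148] 297 [165 162 147] 298 [165 161 148] 299 [165 162 148] 300 [164 161 147] 301 [164 162 148] 355 [164 162 147] 356 [163 161 147] 357 [164 160 147] 358 [165 162 148] 359 [163 161 147] 360 [164 162 148] 361 [160 158 144] 362 [153 150 137] 363 [138 136 126] 364 [113 113 114] 365 [110 111 114] 366 [110 111 115] 367 [110 110 114] 368 [110 111 114] 369 [110 112 115] 
134 pad far 183.7
136 pad far 181.6
138 pad far 179.4
138 case 180.1
140 case 178.4
142 case 176.6
144 case 174.8
256 case 71.2
258 case 69.2
260 case 67.2
262 case 65.2
290 case 459.4
292 case 461.2
294 case 463.0
296 case 464.8
360 case 521.9
362 case 523.7
364 case 525.5
```

The white case is aligned with the orange one to within about 0.5 mm. Next is the purple case.

Emit:
play_rows(deltas="0.01 -0.05 0 0 0 0.005; 0.04 -0.16 0 0 0 0.015; 0.07 -0.28 0 0 0 0.026; 0.1 -0.4 0 0 0 0.037; 0.13 -0.51 0 0 0 0.048; 0.155 -0.62 0 0 0 0.058; 0.175 -0.71 0 0 0 0.066; 0.195 -0.781 0 0 0 0.0723")

```text
clock: 40.5
eef_pos: [0.5306, -0.0416, 0.2997]
tcp_rot: [0.0, 0.529, 0.848, -0.0]
force: [-0.1, -0.1, -0.9]
gripper_width: 0.0856
grip_force: 0.0
```

Emit:
play_rows(deltas="0.025 -0.1 0 0 0 0.01; 0.05 -0.2 0 0 0 0.019; 0.075 -0.3 0 0 0 0.028; 0.1 -0.4 0 0 0 0.038; 0.125 -0.5 0 0 0 0.047; 0.15 -0.6 0 0 0 0.056; 0.175 -0.7 0 0 0 0.065; 0.195 -0.781 0 0 0 0.0723")

```text
clock: 41.5
eef_pos: [0.5696, -0.1979, 0.2996]
tcp_rot: [-0.0, 0.325, 0.946, -0.0]
force: [-0.2, 0.5, 0.5]
gripper_width: 0.0853
grip_force: 0.0
```

Emit:
play_rows(deltas="0.03 -0.12 0 0 0 0.01; 0.065 -0.26 0 0 0 0.022; 0.1 -0.4 0 0 0 0.035; 0.135 -0.54 0 0 0 0.05; 0.17 -0.68 0 0 0 0.063; 0.195 -0.781 0 0 0 0.0723; 0.195 -0.781 0 0 0 0.0723; 0.195 -0.781 0 0 0 0.0723")

```text
clock: 42.5
eef_pos: [0.6083, -0.3527, 0.2996]
tcp_rot: [-0.0, 0.104, 0.995, 0.0]
force: [-0.5, -0.5, 0.2]
gripper_width: 0.0856
grip_force: 0.0
```

```bash
python3 - <<'E'
from h import *
d=snap('wrist','w9'); s=ctrl.get_state();print(s['clock'],s['eef_pos']*1000,s['tcp_rot'],s['joint_velocities'].round(3))
for sv in (50,60,80): print(wblob(d,(285,120,375,262),lambda h,s,v:(h>120)&(h<165)&(s>sv),.034))
E
```

```text
42.55 [ 608.35253663 -352.55159885  299.70025988] [-9.48256625e-05  1.04178533e-01  9.94558600e-01  1.25156489e-04] [ 0.005 -0.003  0.    -0.001 -0.001 -0.006]
(array([ 609.4, -354. ]), 118.0, 64.9, -12.0)
(array([ 609.4, -354.1]), 117.8, 64.8, -12.0)
(array([ 609.3, -354.1]), 116.9, 64.3, -11.92)
```

Emit:
play_rows(deltas="0.0075 -0.007 -0.1 0 0 0; 0.0075 -0.007 -0.25 0 0 0; 0.0075 -0.007 -0.4 0 0 0; 0.0075 -0.007 -0.55 0 0 0; 0.0075 -0.007 -0.7 0 0 0; 0.0075 -0.007 -0.85 0 0 0; 0.0075 -0.007 -0.97 0 0 0; 0.0075 -0.007 -1 0 0 0")

```text
clock: 43.55
eef_pos: [0.6093, -0.3535, 0.0985]
tcp_rot: [-0.001, 0.104, 0.995, 0.001]
force: [-0.3, 0.4, 0.4]
gripper_width: 0.0851
grip_force: 0.0
```

Emit:
play_rows(deltas="0 0 -0.1 0 0 0; 0 0 -0.2 0 0 0; 0 0 -0.3 0 0 0; 0 0 -0.37 0 0 0; 0 0 -0.42 0 0 0; 0 0 -0.433 0 0 0; 0 0 -0.433 0 0 0; 0 0 -0.433 0 0 0")

```text
clock: 44.55
eef_pos: [0.6103, -0.3549, 0.0137]
tcp_rot: [0.0, 0.104, 0.995, -0.0]
force: [0.0, 0.6, -0.2]
gripper_width: 0.0856
grip_force: 0.0
```

Emit:
play_rows(deltas="0 0 0 0 0 0;0 0 0 0 0 0;0 0 0 0 0 0;0 0 0 0 0 0;0 0 0 0 0 0;0 0 0 0 0 0;0 0 0 0 0 0;0 0 0 0 0 0", jaw=1, grip_force=60)

```text
clock: 45.55
eef_pos: [0.6102, -0.3548, 0.0139]
tcp_rot: [0.0, 0.104, 0.995, -0.0]
force: [-1.7, 1.2, 5.9]
gripper_width: 0.0645
grip_force: 67.5
```

Emit:
play_rows(deltas="0 0 0.02 0 0 0; 0 0 0.06 0 0 0; 0 0 0.16 0 0 0; 0 0 0.28 0 0 0; 0 0 0.42 0 0 0; 0 0 0.56 0 0 0; 0 0 0.7 0 0 0; 0 0 0.75 0 0 0")

```text
clock: 46.55
eef_pos: [0.6107, -0.3552, 0.1661]
tcp_rot: [0.002, 0.104, 0.995, -0.001]
force: [-0.0, 0.5, -2.1]
gripper_width: 0.0649
grip_force: 66.7
```

```bash
python3 - <<'E'
from h import *
d=snap('wrist','w10'); s=ctrl.get_state();print(s['clock'],s['eef_pos']*1000,s['tcp_rot'],s['gripper_width'])
for f in ('w3','w7','w10'):
    g=load(f)['img'].astype(float).mean(2); print(f,[int(g[r,290:360].mean()) for r in range(150,164)],'label', [int(g[r,282:290].mean()) for r in range(264,280)])
E
```

```text
46.6 [ 610.72946008 -355.18132781  166.17228098] [ 1.59666955e-03  1.03907591e-01  9.94585291e-01 -8.73336020e-04] 0.0647923517579923
w3 [29, 31, 43, 58, 65, 71, 77, 84, 90, 97, 102, 105, 108, 111] label [121, 122, 123, 122, 121, 122, 122, 131, 177, 193, 195, 196, 195, 195, 194, 193]
w7 [149, 134, 91, 67, 75, 102, 124, 136, 147, 157, 159, 160, 159, 160] label [161, 161, 161, 161, 161, 157, 149, 172, 178, 180, 179, 179, 178, 178, 176, 175]
w10 [169, 134, 98, 86, 82, 81, 85, 92, 98, 102, 103, 103, 104, 104] label [104, 106, 105, 105, 111, 142, 206, 222, 225, 226, 225, 225, 224, 224, 222, 221]
```

Emit:
play_rows(deltas="-0.01 0.05 0 0 0 -0.005; -0.04 0.16 0 0 0 -0.015; -0.07 0.28 0 0 0 -0.026; -0.1 0.4 0 0 0 -0.037; -0.13 0.51 0 0 0 -0.048; -0.155 0.62 0 0 0 -0.058; -0.175 0.71 0 0 0 -0.066; -0.198 0.782 0 0 0 -0.0723")

```text
clock: 47.6
eef_pos: [0.5698, -0.1973, 0.1624]
tcp_rot: [-0.001, 0.326, 0.945, 0.0]
force: [0.1, -0.5, -0.8]
gripper_width: 0.0647
grip_force: 66.7
```

Emit:
play_rows(deltas="-0.025 0.1 0 0 0 -0.01; -0.05 0.2 0 0 0 -0.019; -0.075 0.3 0 0 0 -0.028; -0.1 0.4 0 0 0 -0.038; -0.125 0.5 0 0 0 -0.047; -0.15 0.6 0 0 0 -0.056; -0.175 0.7 0 0 0 -0.065; -0.198 0.782 0 0 0 -0.0723")

```text
clock: 48.6
eef_pos: [0.5301, -0.0411, 0.1625]
tcp_rot: [-0.001, 0.53, 0.848, -0.0]
force: [-0.4, 0.2, -2.5]
gripper_width: 0.0649
grip_force: 66.7
```

Emit:
play_rows(deltas="-0.03 0.12 0 0 0 -0.01; -0.065 0.26 0 0 0 -0.022; -0.1 0.4 0 0 0 -0.035; -0.135 0.54 0 0 0 -0.05; -0.17 0.68 0 0 0 -0.063; -0.198 0.783 0 0 0 -0.0722; -0.198 0.783 0 0 0 -0.0722; -0.198 0.783 0 0 0 -0.0722")

```text
clock: 49.6
eef_pos: [0.4911, 0.1144, 0.1628]
tcp_rot: [-0.0, 0.707, 0.708, -0.0]
force: [-0.7, -0.2, -2.6]
gripper_width: 0.065
grip_force: 66.7
```

Emit:
play_rows(deltas="0 0 -0.02 0 0 0;0 0 -0.05 0 0 0;0 0 -0.09 0 0 0;0 0 -0.12 0 0 0;0 0 -0.14 0 0 0;0 0 -0.14 0 0 0;0 0 -0.14 0 0 0;0 0 -0.14 0 0 0")

```text
clock: 50.6
eef_pos: [0.4913, 0.1148, 0.1353]
tcp_rot: [0.0, 0.707, 0.707, 0.0]
force: [-0.2, 0.1, -1.8]
gripper_width: 0.065
grip_force: 66.7
```

```bash
python3 - <<'E'
from h import *
s=ctrl.get_state();print(s['clock'],s['eef_pos']*1000,s['tcp_rot'],s['gripper_width'],s['force'])
E
```

```text
50.6 [491.28081202 114.760941   135.29179967] [1.12939725e-04 7.06980134e-01 7.07233377e-01 1.65645988e-04] 0.06502012967470308 [-0.16185407  0.13762241 -1.77249344]
```

Down 19 mm to z 0.1163, then release and retreat.

Emit:
play_rows(deltas="0 0 -0.03 0 0 0;0 0 -0.05 0 0 0;0 0 -0.07 0 0 0;0 0 -0.085 0 0 0;0 0 -0.092 0 0 0;0.001 -0.001 -0.096 0 0 0;0.001 -0.001 -0.096 0 0 0;0.001 -0.001 -0.096 0 0 0")

```text
clock: 51.6
eef_pos: [0.4914, 0.1145, 0.116]
tcp_rot: [0.0, 0.707, 0.707, 0.0]
force: [-0.3, -0.2, -2.0]
gripper_width: 0.0652
grip_force: 66.9
```

Emit:
play_rows(deltas="0 0 0 0 0 0;0 0 0 0 0 0;0 0 0 0 0 0;0 0 0 0 0 0;0 0 0 0 0 0;0 0 0 0 0 0;0 0 0 0 0 0;0 0 0 0 0 0", jaw=-1)

```text
clock: 52.6
eef_pos: [0.4913, 0.1145, 0.1159]
tcp_rot: [-0.0, 0.707, 0.707, -0.0]
force: [-0.4, -0.2, -0.1]
gripper_width: 0.0853
grip_force: 0.0
```

Emit:
play_rows(deltas="0 0 0.03 0 0 0; 0 0 0.1 0 0 0; 0 0 0.25 0 0 0; 0 0 0.4 0 0 0; 0 0 0.6 0 0 0; 0 0 0.8 0 0 0; 0 0 0.9 0 0 0; 0 0 0.92 0 0 0")

```text
clock: 53.6
eef_pos: [0.4917, 0.1146, 0.3019]
tcp_rot: [0.001, 0.707, 0.707, 0.001]
force: [-0.7, 0.5, -0.8]
gripper_width: 0.0856
grip_force: 0.0
```

```bash
python3 - <<'E'
from h import *
d=snap('wrist','w11'); s=ctrl.get_state();print(s['clock'],s['eef_pos']*1000,s['tcp_rot'])
g=d['img'].astype(float)[:,300:355].mean(1)
[print(r,g[r].astype(int),end=' ') for r in list(range(132,152))]; print()
g=d['img'].astype(float)[170:180].mean(0)
[print(c,g[c].astype(int),end=' ') for c in list(range(280,296))+list(range(360,376))]; print()
f=lambda u,v,z:(wat(d,u,v,z)*1000).round(1)
for v in (134,136,138):print(v,'pad far',f(327,v,.034)[1])
for v in (138,140,142,144):print(v,'case',f(327,v,.136)[1])
for u in (284,286,288,290,364,366,368):print(u,'case',f(u,175,.136)[0])
snap('side','s1');snap('top','t1')
a=load('s1')['img'][120:280,190:430]; a=cv2.resize(a,(780,520),interpolation=3); cv2.imwrite('pics/c3.png',a[...,::-1])
E
```

```text
53.65 [491.48898743 114.54104842 301.13093586] [5.74288301e-04 7.06981533e-01 7.07231385e-01 7.41283086e-04]
132 [160 161 166] 133 [159 160 165] 134 [148 149 154] 135 [93 94 96] 136 [47 47 48] 137 [37 38 38] 138 [35 36 36] 139 [37 37 37] 140 [53 53 53] 141 [90 88 83] 142 [83 76 83] 143 [70 50 81] 144 [76 50 91] 145 [83 55 99] 146 [ 87  59 105] 147 [ 90  61 108] 148 [ 90  61 109] 149 [ 90  60 108] 150 [ 90  61 108] 151 [ 90  61 109] 
280 [113 115 118] 281 [114 114 118] 282 [114 115 118] 283 [112 113 117] 284 [ 96  97 100] 285 [68 67 72] 286 [53 40 61] 287 [70 47 85] 288 [80 52 96] 289 [ 89  59 106] 290 [ 90  60 108] 291 [ 91  61 109] 292 [ 90  61 108] 293 [ 90  60 108] 294 [ 90  61 108] 295 [ 90  60 107] 360 [ 90  61 108] 361 [ 91  61 108] 362 [ 91  61 108] 363 [ 89  60 107] 364 [ 87  58 104] 365 [ 84  57 100] 366 [88 76 98] 367 [108 107 115] 368 [117 117 121] 369 [118 118 123] 370 [119 120 124] 371 [118 119 123] 372 [115 116 119] 373 [114 114 118] 374 [112 113 116] 375 [113 114 118] 
134 pad far 183.1
136 pad far 180.9
138 pad far 178.7
138 case 179.8
140 case 178.2
142 case 176.6
144 case 175.0
284 case 458.5
286 case 460.2
288 case 461.8
290 case 463.4
364 case 523.2
366 case 524.8
368 case 526.4
```

View pics/c3.png

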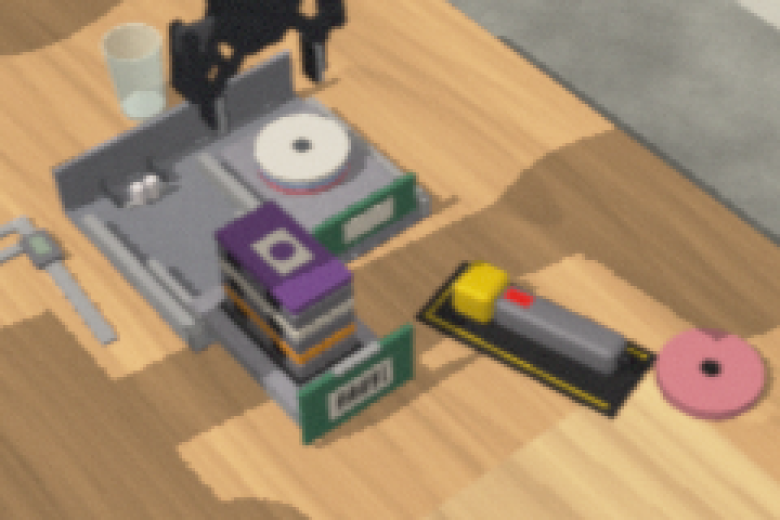

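The stack is square: all three cases lie 0.5 mm or less apart. Next I'll bring the closed fingers in front of the panel for the push.

Emit:
play_rows(deltas="0 -0.05 0 0 0 0.01; 0 -0.15 0 0 0 0.025; 0 -0.27 0 0 0 0.043; 0 -0.4 0 0 0 0.061; 0 -0.53 0 0 0 0.08; 0 -0.65 0 0 0 0.1; 0 -0.74 0 0 0 0.115; 0 -0.7725 0 0 0 0.125", jaw=1, grip_force=60)

```text
clock: 54.75
eef_pos: [0.4908, -0.0409, 0.2987]
tcp_rot: [-0.001, 0.382, 0.924, -0.0]
force: [0.1, -0.5, -0.6]
gripper_width: -0.0001
grip_force: 0.0
```

Emit:
play_rows(deltas="0 0 -0.03 0 0 0.015; 0 0 -0.08 0 0 0.035; 0 0 -0.15 0 0 0.055; 0 0 -0.22 0 0 0.075; 0 0 -0.3 0 0 0.095; 0 0 -0.38 0 0 0.112; 0 0 -0.46 0 0 0.122; 0 0 -0.5 0 0 0.125")

```text
clock: 55.75
eef_pos: [0.4905, -0.0398, 0.1984]
tcp_rot: [-0.001, -0.0, 1.0, 0.0]
force: [0.0, 0.3, 0.0]
gripper_width: -0.0002
grip_force: 0.0
```

Emit:
play_rows(deltas="0 0 -0.1 0 0 0; 0 0 -0.22 0 0 0; 0 0 -0.36 0 0 0; 0 0 -0.5 0 0 0; 0 0 -0.62 0 0 0; 0 0 -0.71 0 0 0; 0 0 -0.755 0 0 0; 0 0 -0.755 0 0 0")

```text
clock: 56.75
eef_pos: [0.4911, -0.0399, 0.0486]
tcp_rot: [-0.0, 0.0, 1.0, 0.0]
force: [-0.5, -0.7, -0.6]
gripper_width: -0.0002
grip_force: 0.0
```

Emit:
play_rows(deltas="0 0.01 0 0 0 0; 0 0.03 0 0 0 0; 0 0.05 0 0 0 0; 0 0.07 0 0 0 0; 0 0.085 0 0 0 0; 0 0.1 0 0 0 0; 0 0.1 0 0 0 0; 0 0.1 0 0 0 0")

```text
clock: 57.75
eef_pos: [0.4914, -0.02, 0.0489]
tcp_rot: [-0.0, -0.0, 1.0, -0.0]
force: [-0.5, -0.5, -0.9]
gripper_width: 0.0001
grip_force: 0.0
```

```bash
python3 - <<'E'
from h import *
d=snap('wrist','w12'); s=ctrl.get_state();print(s['clock'],s['eef_pos']*1000,s['tcp_rot'],s['force'],s['gripper_width'],s['joint_positions'])
E
```

```text
57.8 [491.35276377 -20.05844371  48.85363856] [-1.90804011e-05 -1.27689669e-04  9.99999992e-01 -2.42991833e-06] [0.6214963  0.83654789 0.61072867] 0.00011500357188470802 [-1.62288407e-01  6.00806802e-01  1.85879767e+00 -1.73971750e-05
  6.82025060e-01 -1.73332661e+00]
```

View pics/w12.png

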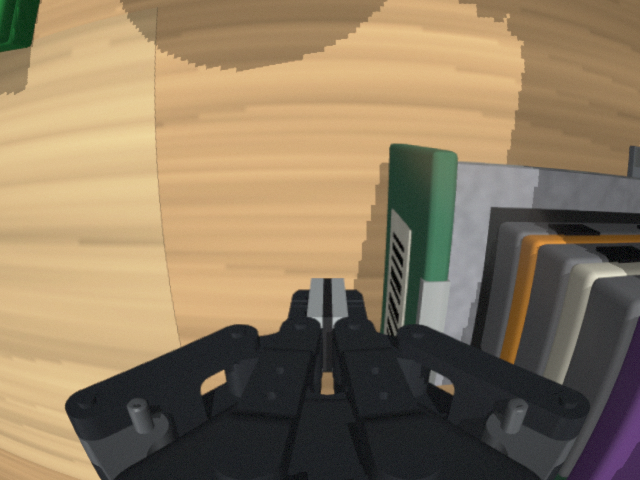

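The view shows the fingertips at (327,300), about 20 mm short of the panel, and the knuckle links spread towards the stack at (560,405). To keep them clear I'll turn the jaw line across the slide and push a little higher.

Emit:
play_rows(deltas="0 -0.05 0 0 0 0; 0 -0.1 0 0 0 -0.01; 0 -0.16 0.02 0 0 -0.03; 0 -0.2 0.04 0 0 -0.05; 0 -0.2 0.06 0 0 -0.07; 0 -0.2 0.08 0 0 -0.09; 0 -0.2 0.08 0 0 -0.115; 0 -0.2 0.08 0 0 -0.13")

```text
clock: 58.8
eef_pos: [0.4913, -0.0607, 0.0649]
tcp_rot: [0.0, 0.399, 0.917, -0.0]
force: [0.2, -0.1, 0.2]
gripper_width: 0.0003
grip_force: 0.0
```

Emit:
play_rows(deltas="0 0 0 0 0 -0.02; 0 0 0 0 0 -0.04; 0 0.02 0 0 0 -0.065; 0 0.06 0 0 0 -0.085; 0 0.1 0 0 0 -0.105; 0 0.15 0 0 0 -0.115; 0 0.17 0 0 0 -0.12; 0 0.17 0 0 0 -0.12")

```text
clock: 59.8
eef_pos: [0.4914, -0.0263, 0.0649]
tcp_rot: [0.0, 0.707, 0.707, -0.0]
force: [0.1, -0.6, 0.6]
gripper_width: 0.0001
grip_force: 0.0
```

Emit:
play_rows(deltas="0 0.01 0 0 0 0; 0 0.02 0 0 0 0; 0 0.03 0 0 0 0; 0 0.04 0 0 0 0; 0 0.05 0 0 0 0; 0 0.06 0 0 0 0; 0 0.07 0 0 0 0; 0 0.08 0 0 0 0")

```text
clock: 60.8
eef_pos: [0.4913, -0.0098, 0.0649]
tcp_rot: [-0.0, 0.707, 0.707, -0.0]
force: [-1.4, 0.3, -0.5]
gripper_width: -0.0001
grip_force: 0.0
```

```bash
python3 - <<'E'
from h import *
s=ctrl.get_state();print(s['clock'],s['eef_pos']*1000,s['tcp_rot'],s['force'],s['gripper_width'])
d=snap('wrist','w13')
print('panel top near edge', wblob(d,(240,200,420,420),lambda h,s,v:(h>60)&(h<95)&(s>80),.085))
E
```

```text
60.8 [491.3428104   -9.84841118  64.87340591] [-9.31107355e-06  7.06959513e-01  7.07254018e-01 -2.77173356e-05] [-1.40930577  0.26167961 -0.5012635 ] -0.00010520564991921756
panel top near edge (array([493.3,  20.7]), 60.1, 18.9, -0.44)
```

View pics/w13.png

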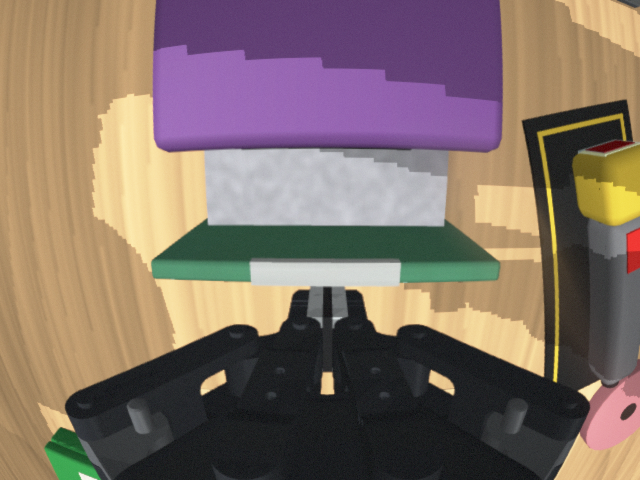

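The closed fingertips (327,290) stand just short of the panel's label face, centred, with the stack well clear. I'll start a gentle push.

Emit:
play_rows(deltas="0 0.005 0 0 0 0; 0 0.012 0 0 0 0; 0 0.02 0 0 0 0; 0 0.028 0 0 0 0; 0 0.036 0 0 0 0; 0 0.044 0 0 0 0; 0 0.05 0 0 0 0; 0 0.05 0 0 0 0")

```text
clock: 61.85
eef_pos: [0.4913, 0.0001, 0.0649]
tcp_rot: [-0.0, 0.707, 0.707, 0.0]
force: [0.7, -0.0, 0.5]
gripper_width: 0.0002
grip_force: 0.0
```

```bash
python3 - <<'E'
from h import *
s=ctrl.get_state();print(s['clock'],s['eef_pos']*1000,s['force'])
d=snap('wrist','w14')
g=d['img'].astype(float)
for f in ('w13','w14'):
    i=load(f)['img'].astype(int); print(f,[tuple(i[r,170:240].mean(0).astype(int)) for r in range(270,284,1)])
E
```

```text
61.85 [4.91335772e+02 1.47734162e-01 6.48688127e+01] [ 0.66957465 -0.02398065  0.50399869]
w13 [(np.int64(88), np.int64(152), np.int64(116)), (np.int64(88), np.int64(152), np.int64(116)), (np.int64(88), np.int64(152), np.int64(116)), (np.int64(87), np.int64(151), np.int64(115)), (np.int64(87), np.int64(151), np.int64(115)), (np.int64(87), np.int64(150), np.int64(115)), (np.int64(87), np.int64(150), np.int64(115)), (np.int64(86), np.int64(148), np.int64(113)), (np.int64(85), np.int64(144), np.int64(110)), (np.int64(99), np.int64(142), np.int64(108)), (np.int64(156), np.int64(162), np.int64(120)), (np.int64(217), np.int64(193), np.int64(140)), (np.int64(236), np.int64(206), np.int64(148)), (np.int64(240), np.int64(210), np.int64(151))]
w14 [(np.int64(48), np.int64(83), np.int64(64)), (np.int64(49), np.int64(83), np.int64(64)), (np.int64(49), np.int64(83), np.int64(64)), (np.int64(48), np.int64(82), np.int64(64)), (np.int64(48), np.int64(82), np.int64(63)), (np.int64(48), np.int64(83), np.int64(64)), (np.int64(49), np.int64(83), np.int64(64)), (np.int64(49), np.int64(84), np.int64(65)), (np.int64(54), np.int64(92), np.int64(71)), (np.int64(63), np.int64(107), np.int64(83)), (np.int64(72), np.int64(123), np.int64(95)), (np.int64(79), np.int64(135), np.int64(104)), (np.int64(84), np.int64(144), np.int64(110)), (np.int64(86), np.int64(149), np.int64(114))]
```

```bash
python3 - <<'E'
from h import *
for f in ('w13','w14'):
    d=load(f);i=d['img'].astype(int)
    g=i[:,170:240].mean(1); r=[r for r in range(260,320) if g[r,0]>150][0]; print(f,r,wat(d,205,r,.085)*1000, 'purple near edge', [r for r in range(100,250) if i[r,300:350].mean(0)[1]>110][:2])
E
```

```text
w13 280 [450.90633252  11.21601566  85.        ] purple near edge [149, 150]
w14 298 [450.07428987  14.38713403  85.        ] purple near edge [186, 187]
```

Emit:
play_rows(deltas="0 0.008 0 0 0 0; 0 0.025 0 0 0 0; 0 0.05 0 0 0 0; 0 0.075 0 0 0 0; 0 0.105 0 0 0 0; 0 0.135 0 0 0 0; 0 0.165 0 0 0 0; 0 0.195 0 0 0 0")

```text
clock: 62.9
eef_pos: [0.4915, 0.0395, 0.0649]
tcp_rot: [0.0, 0.707, 0.707, 0.0]
force: [1.2, -2.3, -1.4]
gripper_width: -0.0002
grip_force: 1.1
```

Emit:
play_rows(deltas="0 0.03 0 0 0 0; 0 0.06 0 0 0 0; 0 0.09 0 0 0 0; 0 0.12 0 0 0 0; 0 0.15 0 0 0 0; 0 0.18 0 0 0 0; 0 0.21 0 0 0 0; 0 0.24 0 0 0 0")

```text
clock: 63.9
eef_pos: [0.4914, 0.0874, 0.0649]
tcp_rot: [-0.0, 0.707, 0.707, -0.0]
force: [1.4, -1.9, 0.2]
gripper_width: 0.0001
grip_force: 1.1
```

Emit:
play_rows(deltas="0 0.03 0 0 0 0; 0 0.06 0 0 0 0; 0 0.09 0 0 0 0; 0 0.12 0 0 0 0; 0 0.15 0 0 0 0; 0 0.175 0 0 0 0; 0 0.2 0 0 0 0; 0 0.22 0 0 0 0")

```text
clock: 64.9
eef_pos: [0.4913, 0.1313, 0.0648]
tcp_rot: [-0.0, 0.707, 0.707, -0.0]
force: [1.3, -2.8, -0.4]
gripper_width: 0.0001
grip_force: 1.1
```

Emit:
play_rows(deltas="0 0.01 0 0 0 0; 0 0.02 0 0 0 0; 0 0.03 0 0 0 0; 0 0.04 0 0 0 0; 0 0.05 0 0 0 0; 0 0.06 0 0 0 0; 0 0.065 0 0 0 0; 0 0.07 0 0 0 0")

```text
clock: 65.9
eef_pos: [0.4913, 0.145, 0.0648]
tcp_rot: [-0.0, 0.707, 0.707, -0.0]
force: [1.2, -2.0, 0.1]
gripper_width: 0.0001
grip_force: 1.0
```

```bash
python3 - <<'E'
from h import *
s=ctrl.get_state();print(s['clock'],s['eef_pos']*1000,s['force'],s['tcp_rot'])
d=snap('wrist','w15'); i=d['img'].astype(int)
for z in (0,):
    g=i[:,170:240].mean(1); print([int(x) for x in g[276:320,0]])
E
```

```text
65.9 [491.31194478 145.04740975  64.84671241] [ 1.1617617  -2.02220629  0.13948584] [-4.64242505e-05  7.07024448e-01  7.07189102e-01 -3.35515447e-05]
[44, 44, 45, 49, 53, 56, 60, 62, 63, 65, 66, 66, 66, 67, 67, 66, 67, 66, 66, 66, 68, 80, 109, 149, 185, 191, 191, 192, 191, 192, 192, 192, 192, 192, 192, 192, 193, 193, 193, 193, 193, 193, 193, 193]
```

View pics/w15.png

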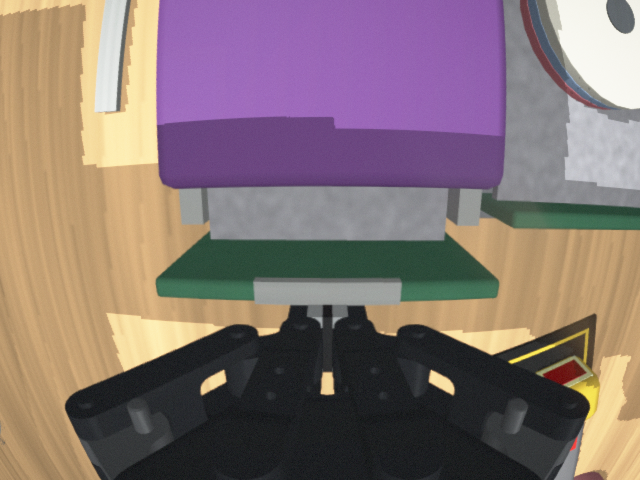

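In contact and centred, with the stack steady; the dock's fixed panel is at the right (560,215). Continuing slowly over the catch.

Emit:
play_rows(deltas="0 0.006 0 0 0 0; 0 0.012 0 0 0 0; 0 0.018 0 0 0 0; 0 0.024 0 0 0 0; 0 0.03 0 0 0 0; 0 0.036 0 0 0 0; 0 0.038 0 0 0 0; 0 0.04 0 0 0 0")

```text
clock: 66.95
eef_pos: [0.4913, 0.1507, 0.0649]
tcp_rot: [0.001, 0.707, 0.708, -0.001]
force: [2.4, -36.0, 5.1]
gripper_width: 0.0002
grip_force: 17.6
```

Emit:
play_rows(deltas="0 0.004 0 0 0 0; 0 0.008 0 0 0 0; 0 0.012 0 0 0 0; 0 0.016 0 0 0 0; 0 0.018 0 0 0 0; 0 0.02 0 0 0 0; 0 0.02 0 0 0 0; 0 0.02 0 0 0 0")

```text
clock: 67.95
eef_pos: [0.4912, 0.1511, 0.065]
tcp_rot: [0.002, 0.706, 0.708, -0.003]
force: [5.1, -79.9, 12.6]
gripper_width: 0.0003
grip_force: 40.0
```

```bash
python3 - <<'E'
from h import *
s=ctrl.get_state();print(s['clock'],s['eef_pos']*1000,s['force'])
d=snap('wrist','w16'); i=d['img'].astype(int)
g=i[:,170:240].mean(1); print([int(x) for x in g[286:306,0]])
E
```

```text
67.95 [491.218447   151.06540892  64.9945823 ] [  5.11122832 -79.91350544  12.57084192]
[64, 65, 66, 67, 67, 66, 66, 66, 66, 66, 66, 65, 73, 103, 139, 172, 187, 190, 190, 191]
```

The force rose to 80 N, so I'll back off at once and look.

Emit:
play_rows(deltas="0 -0.02 0 0 0 0; 0 -0.04 0 0 0 0; 0 -0.06 0 0 0 0; 0 -0.1 0 0 0 0; 0 -0.15 0 0 0 0; 0 -0.2 0 0 0 0; 0 -0.22 0 0 0 0; 0 -0.22 0 0 0 0")

```text
clock: 69.0
eef_pos: [0.4914, 0.1127, 0.0649]
tcp_rot: [-0.0, 0.707, 0.707, 0.0]
force: [-0.1, -0.1, 0.3]
gripper_width: -0.0001
grip_force: 0.0
```

```bash
python3 - <<'E'
from h import *
s=ctrl.get_state();print(s['clock'],s['eef_pos']*1000,s['force'])
d=snap('wrist','w17'); i=d['img'].astype(int)
g=i[:,170:240].mean(1); r=[r for r in range(230,300) if g[r+1,0]-g[r-1,0]>40]; print(r)
if r: print(wat(d,205,r[0],.085)*1000)
print('w13-like ref: contact edge row 298 relative 14.3')
snap('side','s2'); a=load('s2')['img'][110:270,180:420]; cv2.imwrite('pics/c4.png',cv2.resize(a,(780,520),interpolation=3)[...,::-1])
E
```

```text
69.0 [491.39338971 112.7069923   64.89149664] [-0.08656004 -0.14541163  0.33247605]
[]
w13-like ref: contact edge row 298 relative 14.3
```

View pics/c4.png

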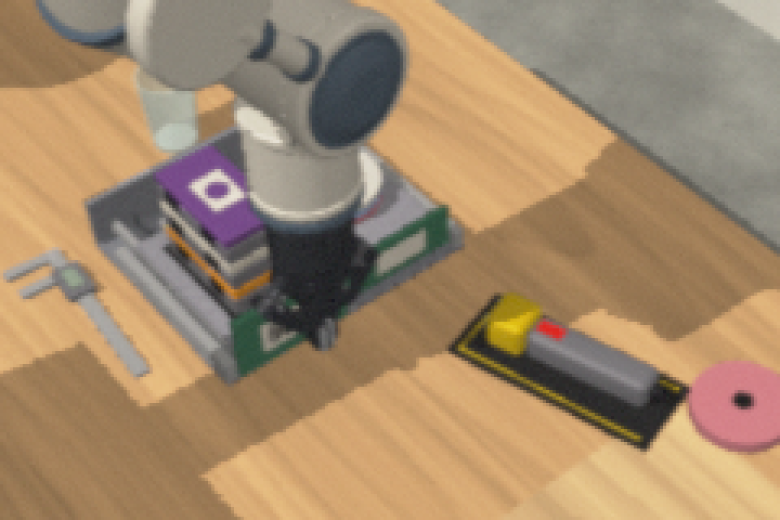

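The two green panels now appear in line. I'll lift for a clear overhead check.

Emit:
play_rows(deltas="0 -0.02 0.05 0 0 0; 0 -0.05 0.15 0 0 0; 0 -0.08 0.3 0 0 0; 0 -0.1 0.45 0 0 0; 0 -0.1 0.6 0 0 0; 0 -0.1 0.75 0 0 0; 0 -0.1 0.9 0 0 0; 0 -0.1 1 0 0 0", jaw=-1)

```text
clock: 70.1
eef_pos: [0.4914, 0.093, 0.267]
tcp_rot: [0.001, 0.707, 0.707, 0.001]
force: [0.2, -0.2, -0.3]
gripper_width: 0.0852
grip_force: 0.0
```

Emit:
play_rows(deltas="0.01 0 0.05 0 0 0; 0.03 0 0.1 0 0 0; 0.06 0 0.15 0 0 0; 0.1 0 0.17 0 0 0; 0.15 0 0.17 0 0 0; 0.2 0 0.17 0 0 0; 0.2 0 0.17 0 0 0; 0.2 0 0.17 0 0 0")

```text
clock: 71.1
eef_pos: [0.5311, 0.093, 0.2986]
tcp_rot: [-0.0, 0.707, 0.707, -0.0]
force: [-0.7, -0.6, 0.7]
gripper_width: 0.0854
grip_force: 0.0
```

```bash
python3 - <<'E'
from h import *
s=ctrl.get_state();print(s['clock'],s['eef_pos']*1000,s['force'])
d=snap('wrist','w18'); cv2.imwrite('pics/c5.png',d['img'][:,:,::-1])
E
```

```text
71.1 [531.11390528  93.00675342 298.57870661] [-0.67514148 -0.55392071  0.70861311]
```

View pics/c5.png

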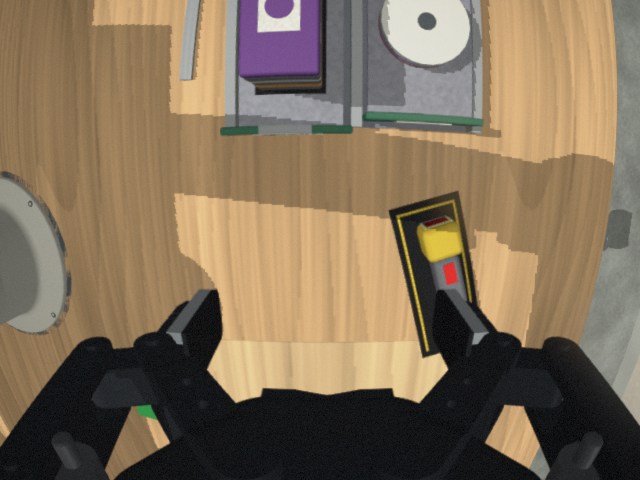

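```bash
python3 - <<'E'
from h import *
d=load('w18'); i=d['img'].astype(int)
print([(r,tuple(int(x) for x in i[r,260:320].mean(0))) for r in range(68,104)])
f=lambda u,v,z:(wat(d,u,v,z)*1000).round(1)
for r in range(90,98,2): print(r,'pad near',f(290,r,.034)[1])
for r in (128,130,132,134,136): print(r,'panel near top',f(240,r,.085)[1])
for r in (120,122,124,126): print(r,'bay2 panel near top',f(420,r,.085)[1])
a=load('w1'); f=lambda u,v,z:(wat(a,u,v,z)*1000).round(1)
i=a['img'].astype(int); print([(r,tuple(int(x) for x in i[r,278:296].mean(0))) for r in range(278,308,2)])
for r in (284,288,300,304): print(r,f(290,r,.085)[1])
E
```

```text
[(68, (119, 80, 141)), (69, (119, 80, 141)), (70, (118, 80, 140)), (71, (113, 76, 135)), (72, (103, 68, 123)), (73, (90, 59, 107)), (74, (73, 47, 88)), (75, (59, 40, 70)), (76, (58, 50, 64)), (77, (57, 57, 60)), (78, (56, 57, 58)), (79, (65, 66, 64)), (80, (84, 83, 78)), (81, (83, 82, 78)), (82, (66, 66, 66)), (83, (62, 59, 56)), (84, (83, 66, 46)), (85, (102, 72, 37)), (86, (93, 70, 42)), (87, (68, 60, 52)), (88, (53, 53, 53)), (89, (38, 39, 40)), (90, (27, 28, 28)), (91, (25, 26, 26)), (92, (29, 29, 30)), (93, (53, 54, 55)), (94, (108, 109, 112)), (95, (135, 135, 140)), (96, (142, 142, 147)), (97, (145, 146, 150)), (98, (149, 150, 155)), (99, (152, 153, 158)), (100, (153, 155, 160)), (101, (154, 155, 160)), (102, (154, 155, 160)), (103, (154, 155, 160))]
90 pad near 209.1
92 pad near 207.0
94 pad near 204.8
96 pad near 202.6
128 panel near top 168.8
130 panel near top 166.9
132 panel near top 165.0
134 panel near top 163.1
136 panel near top 161.2
120 bay2 panel near top 176.7
122 bay2 panel near top 174.8
124 bay2 panel near top 172.9
126 bay2 panel near top 171.0
[(278, (164, 166, 171)), (280, (135, 142, 142)), (282, (46, 73, 58)), (284, (41, 71, 54)), (286, (40, 69, 53)), (288, (40, 70, 54)), (290, (38, 69, 52)), (292, (40, 70, 53)), (294, (40, 70, 53)), (296, (40, 69, 53)), (298, (41, 71, 55)), (300, (68, 118, 90)), (302, (79, 136, 103)), (304, (85, 135, 103)), (306, (210, 180, 129))]
284 35.7
288 31.3
300 17.7
304 13.0
```

```bash
python3 - <<'E'
from h import *
a=load('w1');b=load('w18');T=load('top0');S=load('side0')
print('disc w1',wat(a,463.5,45.5,.059)*1000,'w18',wat(b,427,21,.059)*1000,'top',at(T,220.5,221.5,.059)*1000,'side',at(S,200+331/4,130+139/4,.059)*1000)
print('rear wall top, top cam', at(T,180,240,.062)*1000,at(T,185,240,.062)*1000)
print('top panels: working',at(T,312,266,.085)*1000,'bay2',at(T,258,220,.085)*1000)
# current side view: panel base/top edges
E
```

```text
disc w1 [633.04923694 283.7575577   59.        ] w18 [633.7268904  283.64025023  59.        ] top [632.6044274  280.97469228  59.        ] side [632.02333659 282.51863068  59.        ]
rear wall top, top cam [579.45650195 403.82730738  62.        ] [579.0032641 388.653646   62.       ]
top panels: working [487.86621333   5.85636982  85.        ] bay2 [630.05502415 163.47953766  85.        ]
```

The carriage sits near 0.152, so it's short of the crest: its panel reads y≈162 and the home bay's panel ≈174. Something rigid took the force. I'll push again lower and read the wrist moment to locate the contact.

Emit:
play_rows(deltas="-0.02 0.02 -0.03 0 0 0; -0.05 0.04 -0.06 0 0 0; -0.1 0.06 -0.1 0 0 0; -0.14 0.08 -0.15 0 0 0; -0.18 0.1 -0.2 0 0 0; -0.2 0.1 -0.243 0 0 0; -0.2 0.1 -0.243 0 0 0; -0.2 0.1 -0.243 0 0 0", jaw=1)

```text
clock: 72.15
eef_pos: [0.4918, 0.1129, 0.2505]
tcp_rot: [0.0, 0.707, 0.707, 0.0]
force: [0.6, -0.7, 0.1]
gripper_width: 0.0
grip_force: 0.0
```

Emit:
play_rows(deltas="0 0 -0.1 0 0 0; 0 0 -0.25 0 0 0; 0 0 -0.4 0 0 0; 0 0 -0.55 0 0 0; 0 0 -0.7 0 0 0; 0 0 -0.85 0 0 0; 0 0 -0.97 0 0 0; 0 0 -1 0 0 0")

```text
clock: 73.15
eef_pos: [0.4913, 0.1129, 0.0494]
tcp_rot: [-0.0, 0.707, 0.707, -0.001]
force: [0.1, 0.2, 0.3]
gripper_width: 0.0002
grip_force: 0.0
```

Emit:
play_rows(deltas="0 0.03 0 0 0 0; 0 0.06 0 0 0 0; 0 0.09 0 0 0 0; 0 0.12 0 0 0 0; 0 0.15 0 0 0 0; 0 0.165 0 0 0 0; 0 0.17 0 0 0 0; 0 0.175 0 0 0 0")

```text
clock: 74.15
eef_pos: [0.4913, 0.148, 0.0502]
tcp_rot: [-0.0, 0.707, 0.707, -0.0]
force: [-1.2, -0.0, -0.1]
gripper_width: -0.0
grip_force: 0.0
```

```bash
python3 - <<'E'
from h import *
s=ctrl.get_state();print(s['clock'],s['eef_pos']*1000,s['force'],s['ft_torque'],s['gripper_width'])
E
```

```text
74.15 [491.32085791 147.96977279  50.2473995 ] [-1.23337152 -0.04779752 -0.11597711] [-0.19368538 -0.02885711 -0.00161483] -3.322397281158008e-05
```

Emit:
play_rows(deltas="0 0.002 0 0 0 0; 0 0.003 0 0 0 0; 0 0.004 0 0 0 0; 0 0.005 0 0 0 0; 0 0.006 0 0 0 0; 0 0.007 0 0 0 0; 0 0.008 0 0 0 0; 0 0.01 0 0 0 0")

```text
clock: 75.15
eef_pos: [0.4912, 0.149, 0.0502]
tcp_rot: [0.0, 0.707, 0.707, -0.001]
force: [0.8, -17.4, 1.3]
gripper_width: 0.0001
grip_force: 0.0
```

```bash
python3 - <<'E'
from h import *
s=ctrl.get_state();print(s['clock'],s['eef_pos']*1000,s['force'],s['ft_torque'],s['gripper_width'])
E
```

```text
75.15 [491.22400517 148.95001016  50.23070551] [  0.84557137 -17.44550598   1.32090646] [-2.32295089 -0.14808854 -0.05246738] 9.870182794813899e-05
```

Emit:
play_rows(deltas="0 0.002 0 0 0 0; 0 0.003 0 0 0 0; 0 0.004 0 0 0 0; 0 0.005 0 0 0 0; 0 0.006 0 0 0 0; 0 0.007 0 0 0 0; 0 0.008 0 0 0 0; 0 0.008 0 0 0 0")

```text
clock: 76.15
eef_pos: [0.4912, 0.1494, 0.0502]
tcp_rot: [0.001, 0.707, 0.707, -0.001]
force: [2.1, -31.9, 2.8]
gripper_width: -0.0001
grip_force: 0.0
```

```bash
python3 - <<'E'
from h import *
s=ctrl.get_state();print(s['clock'],s['eef_pos']*1000,s['force'],s['ft_torque'],s['gripper_width'])
d=snap('wrist','w19')
i=d['img'].astype(int);g=i[:,170:240].mean(1); print([int(x) for x in g[270:310,0]])
E
```

```text
76.15 [491.1985429  149.42742662  50.23435098] [  2.07703824 -31.88528582   2.79018795] [-4.11343186 -0.28488284 -0.12050581] -0.00010422050640176975
[46, 46, 46, 46, 46, 46, 46, 46, 46, 46, 46, 45, 46, 46, 46, 46, 46, 46, 46, 46, 46, 46, 46, 48, 50, 54, 57, 60, 62, 64, 66, 68, 69, 70, 70, 70, 70, 69, 70, 70]
```

The moment puts the contact at the panel's top edge, so the carriage itself is against something rigid, possibly already home. I'll back off and inspect the catch from above.

Emit:
play_rows(deltas="0 -0.03 0 0 0 0; 0 -0.08 0 0 0 0; 0 -0.15 0 0 0 0; 0 -0.2 0.1 0 0 0; 0 -0.2 0.25 0 0 0; 0 -0.2 0.45 0 0 0; 0 -0.2 0.65 0 0 0; 0 -0.2 0.85 0 0 0")

```text
clock: 77.2
eef_pos: [0.4911, 0.111, 0.2216]
tcp_rot: [-0.0, 0.707, 0.707, 0.0]
force: [1.0, -0.6, 0.2]
gripper_width: 0.0002
grip_force: 0.0
```

Emit:
play_rows(deltas="0 0 0.15 0 0 0; 0 0 0.3 0 0 0; 0 0.1 0.45 0 0 0; 0 0.25 0.6 0 0 0; 0 0.4 0.65 0 0 0; 0 0.55 0.65 0 0 0; 0 0.65 0.65 0 0 0; 0 0.65 0.65 0 0 0", jaw=-1)

```text
clock: 78.2
eef_pos: [0.4912, 0.2421, 0.3498]
tcp_rot: [-0.0, 0.707, 0.708, -0.0]
force: [0.2, 0.6, -0.2]
gripper_width: 0.0853
grip_force: 0.0
```

```bash
python3 - <<'E'
from h import *
s=ctrl.get_state();print(s['clock'],s['eef_pos']*1000)
d=snap('wrist','w20')
E
```

```text
78.2 [491.21726404 242.07284844 349.84222262]
```

View pics/w20.png

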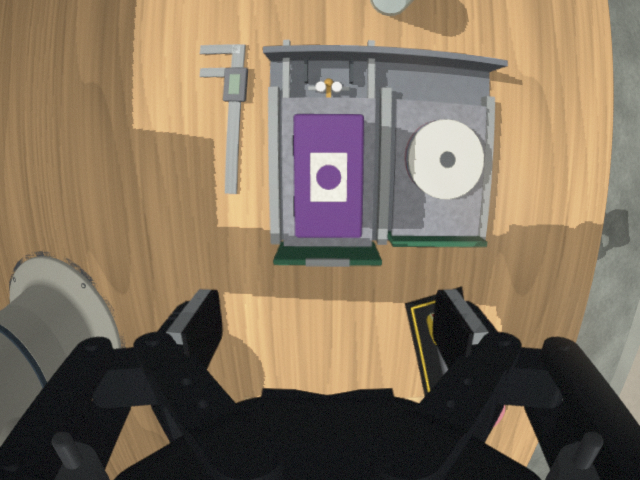

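The rollers and the gold catch peg are together at (327,87); wall at rows 48–60, working panel's near edge at row 262. This is over my 14-picture allowance, so from here I work by numbers only.

```bash
python3 - <<'E'
from h import *
d=load('w20'); i=d['img'].astype(int); f=lambda u,v,z:tuple(float(x) for x in (wat(d,u,v,z)*1000).round(1)[:2])
for c0,c1 in ((300,314),(355,364),(405,430)):
    print(c0,[(r,int(i[r,c0:c1].mean())) for r in range(40,112)])
for c0,c1 in ((280,300),(400,430)):
    print(c0,[(r,tuple(int(x) for x in i[r,c0:c1].mean(0))) for r in range(228,270,2)])
for r in (46,50,54,58,62): print('wall z62',r,f(360,r,.062),f(417,r,.062))
for r in (94,97,100): print('plate far',r,f(360,r,.034),f(417,r,.034))
for r in (236,240,244,248,256,260,264,268): print('panel',r,f(290,r,.085),f(415,r,.085))
print('rollers',f(327,87,.04))
E
```

```text
300 [(40, 162), (41, 162), (42, 162), (43, 160), (44, 141), (45, 134), (46, 133), (47, 133), (48, 133), (49, 133), (50, 126), (51, 92), (52, 63), (53, 61), (54, 61), (55, 61), (56, 61), (57, 60), (58, 61), (59, 63), (60, 71), (61, 83), (62, 87), (63, 87), (64, 92), (65, 94), (66, 93), (67, 93), (68, 94), (69, 94), (70, 96), (71, 95), (72, 94), (73, 94), (74, 94), (75, 94), (76, 94), (77, 94), (78, 94), (79, 93), (80, 93), (81, 88), (82, 85), (83, 94), (84, 110), (85, 127), (86, 136), (87, 143), (88, 142), (89, 136), (90, 122), (91, 121), (92, 121), (93, 122), (94, 120), (95, 120), (96, 122), (97, 137), (98, 149), (99, 151), (100, 151), (101, 152), (102, 153), (103, 154), (104, 153), (105, 152), (106, 153), (107, 153), (108, 153), (109, 153), (110, 152), (111, 152)]
355 [(40, 162), (41, 162), (42, 162), (43, 164), (44, 164), (45, 154), (46, 138), (47, 134), (48, 134), (49, 133), (50, 132), (51, 116), (52, 78), (53, 64), (54, 61), (55, 61), (56, 62), (57, 62), (58, 62), (59, 63), (60, 67), (61, 85), (62, 97), (63, 97), (64, 98), (65, 98), (66, 98), (67, 98), (68, 97), (69, 98), (70, 98
[... 2190 characters left out ...]
 (152, 124, 89))]
wall z62 46 (528.7, 412.5) (594.1, 416.3)
wall z62 50 (528.7, 407.7) (594.1, 411.4)
wall z62 54 (528.7, 402.9) (594.0, 406.5)
wall z62 58 (528.7, 398.2) (593.9, 401.7)
wall z62 62 (528.6, 393.5) (593.9, 396.9)
plate far 94 (531.1, 359.3) (600.6, 362.3)
plate far 97 (531.1, 355.7) (600.6, 358.6)
plate far 100 (531.1, 352.0) (600.6, 354.9)
panel 236 (450.9, 198.4) (591.8, 198.6)
panel 240 (450.7, 193.7) (592.1, 193.8)
panel 244 (450.6, 189.1) (592.4, 189.1)
panel 248 (450.5, 184.3) (592.7, 184.3)
panel 256 (450.2, 174.8) (593.5, 174.6)
panel 260 (450.1, 170.0) (593.8, 169.8)
panel 264 (449.9, 165.2) (594.2, 164.8)
panel 268 (449.8, 160.3) (594.6, 159.9)
rollers (491.9, 366.7)
```

```bash
python3 - <<'E'
from h import *
d=load('w20'); i=d['img'].astype(int)
print(wblob(d,(280,100,380,245),lambda h,s,v:(h>120)&(h<165)&(s>50),.136))
for f,b in(('w18',(230,0,340,90)),('w11',(260,110,400,290))):
    try: print(f,wblob(load(f),b,lambda h,s,v:(h>120)&(h<165)&(s>50),.136))
    except Exception as e: print(e)
# roller & peg detail
print([(r,tuple(int(x) for x in i[r,324:331].mean(0))) for r in range(76,100)])
print([(c,tuple(int(x) for x in i[84:90,c].mean(0))) for c in range(308,348,2)])
T=load('top0'); # dock wall in top cam: mean profile across columns at rows 215-235
t=T['img'].astype(int); print([(c,int(t[212:232,c].mean())) for c in range(174,196)]); print([at(T,c,222,.062)[1].round(4) for c in (178,180,182,184,186,188)])
E
```

```text
(array([492.9, 270.6]), 118.4, 65.6, 89.91)
w18 (array([493.8, 242.4]), 68.5, 65.5, 89.88)
w11 (array([492.3, 117.1]), 118.5, 65.4, 89.92)
[(76, (132, 137, 141)), (77, (132, 136, 140)), (78, (138, 132, 118)), (79, (162, 138, 94)), (80, (180, 148, 86)), (81, (192, 154, 86)), (82, (201, 162, 92)), (83, (194, 160, 97)), (84, (173, 147, 98)), (85, (161, 141, 102)), (86, (158, 139, 105)), (87, (164, 144, 109)), (88, (163, 142, 106)), (89, (153, 132, 95)), (90, (143, 122, 85)), (91, (137, 117, 79)), (92, (144, 123, 82)), (93, (168, 141, 93)), (94, (183, 157, 105)), (95, (185, 157, 106)), (96, (184, 157, 110)), (97, (172, 155, 134)), (98, (154, 152, 155)), (99, (152, 152, 157))]
[(308, (153, 157, 158)), (310, (156, 159, 159)), (312, (156, 159, 159)), (314, (153, 156, 156)), (316, (215, 215, 211)), (318, (239, 238, 236)), (320, (239, 238, 235)), (322, (239, 238, 235)), (324, (225, 223, 218)), (326, (140, 120, 86)), (328, (148, 117, 61)), (330, (151, 123, 74)), (332, (213, 210, 202)), (334, (239, 238, 235)), (336, (239, 238, 236)), (338, (239, 238, 235)), (340, (227, 226, 223)), (342, (127, 129, 130)), (344, (130, 132, 133)), (346, (133, 136, 137))]
[(174, 166), (175, 171), (176, 169), (177, 155), (178, 130), (179, 104), (180, 81), (181, 58), (182, 51), (183, 51), (184, 56), (185, 70), (186, 82), (187, 88), (188, 96), (189, 101), (190, 100), (191, 99), (192, 96), (193, 93), (194, 91), (195, 89)]
[np.float64(0.4097), np.float64(0.4036), np.float64(0.3975), np.float64(0.3914), np.float64(0.3853), np.float64(0.3792)]
```

The carriage is home. The stack centre moved to y≈270.6 and the rear wall puts home at ≈269.5. The peg's head is past the rollers, and the carriage took 80 N without moving. Now to the scanner.

Emit:
play_rows(deltas="0.03 -0.04 0 0 0 0.001; 0.08 -0.12 -0.02 0 0 0.004; 0.14 -0.21 -0.04 0 0 0.007; 0.21 -0.31 -0.06 0 0 0.01; 0.28 -0.41 -0.08 0 0 0.013; 0.35 -0.51 -0.1 0 0 0.016; 0.41 -0.6 -0.12 0 0 0.02; 0.47 -0.67 -0.125 0 0 0.0222")

```text
clock: 79.25
eef_pos: [0.5858, 0.1052, 0.325]
tcp_rot: [-0.0, 0.656, 0.755, -0.0]
force: [0.1, 0.1, 0.5]
gripper_width: 0.0853
grip_force: 0.0
```

Emit:
play_rows(deltas="0.06 -0.09 0 0 0 0.003; 0.13 -0.18 -0.02 0 0 0.006; 0.2 -0.28 -0.05 0 0 0.01; 0.28 -0.4 -0.08 0 0 0.014; 0.36 -0.51 -0.1 0 0 0.018; 0.43 -0.61 -0.12 0 0 0.021; 0.47 -0.675 -0.125 0 0 0.0222; 0.47 -0.675 -0.125 0 0 0.0222")

```text
clock: 80.25
eef_pos: [0.6794, -0.0288, 0.3001]
tcp_rot: [-0.0, 0.602, 0.798, -0.0]
force: [1.0, 0.8, -0.8]
gripper_width: 0.0853
grip_force: 0.0
```

```bash
python3 - <<'E'
from h import *
s=ctrl.get_state();print(s['clock'],s['eef_pos']*1000,s['tcp_rot'],s['joint_velocities'].round(3))
d=snap('wrist','w21'); snap('top','t2')
yel=lambda h,s,v:(h>18)&(h<36)&(s>140)&(v>90)
print('mat', wblob(d,(240,60,420,420),lambda h,s,v:(v<60)|yel(h,s,v),.003))
print('head', wblob(d,(270,120,390,300),lambda h,s,v:cv2.morphologyEx(yel(h,s,v).astype(np.uint8),cv2.MORPH_OPEN,np.ones((25,25))),.043))
print('red btn', wblob(d,(270,120,390,400),lambda h,s,v:((h<6)|(h>174))&(s>150)&(v>110),.037))
i=d['img']
for r in range(100,340,20): print(r,[tuple(int(x) for x in i[r,c]) for c in range(270,390,10)])
E
```

```text
80.25 [679.41430661 -28.80260488 300.06545844] [-1.10878548e-04  6.02494248e-01  7.98123208e-01 -1.15777544e-04] [ 0.03  -0.015  0.019  0.008 -0.001  0.019]
mat (array([678.7, -20.3]), 217.7, 88.7, -73.8)
head (array([666.1,  37.8]), 44.6, 31.1, 16.01)
red btn (array([677.9,   3.9]), 25.6, 13.4, -72.02)
100 [(140, 114, 80), (131, 106, 76), (25, 23, 27), (146, 126, 46), (149, 130, 48), (148, 129, 48), (145, 126, 44), (141, 123, 42), (138, 118, 44), (80, 70, 26), (144, 118, 81), (135, 112, 77)]
120 [(198, 162, 113), (203, 165, 117), (37, 35, 35), (34, 37, 35), (97, 83, 29), (149, 129, 41), (151, 129, 45), (152, 130, 43), (136, 120, 41), (83, 72, 26), (131, 106, 76), (141, 115, 82)]
140 [(194, 157, 113), (196, 160, 114), (41, 41, 36), (29, 27, 31), (106, 93, 41), (210, 182, 61), (210, 181, 62), (208, 178, 60), (154, 133, 45), (80, 70, 31), (137, 111, 77), (140, 114, 83)]
160 [(199, 161, 113), (194, 158, 112), (44, 42, 39), (27, 27, 27), (35, 37, 35), (109, 112, 115), (211, 48, 43), (122, 105, 108), (23, 26, 23), (98, 85, 36), (190, 155, 111), (202, 164, 119)]
180 [(200, 161, 114), (197,
[... 863 characters left out ...]
2, 102, 103), (28, 30, 33), (32, 30, 26), (218, 178, 127), (215, 174, 125)]
280 [(223, 193, 143), (200, 172, 126), (220, 190, 139), (222, 190, 139), (222, 190, 140), (224, 193, 142), (229, 202, 149), (227, 198, 144), (137, 86, 92), (200, 127, 134), (200, 128, 134), (182, 117, 123)]
300 [(215, 182, 133), (202, 171, 127), (220, 187, 140), (226, 197, 145), (218, 187, 140), (228, 200, 147), (161, 102, 107), (200, 128, 134), (202, 131, 138), (196, 125, 133), (199, 128, 134), (200, 129, 137)]
320 [(200, 170, 125), (222, 192, 141), (224, 193, 142), (215, 182, 134), (226, 197, 146), (229, 201, 149), (198, 127, 133), (201, 128, 136), (198, 125, 134), (194, 126, 133), (174, 111, 117), (203, 132, 138)]
```

```bash
python3 - <<'E'
from h import *
d=load('w21')
gray=lambda h,s,v:cv2.morphologyEx(((s<45)&(v>62)&(v<140)|((h<6)|(h>174))&(s>80)).astype(np.uint8),cv2.MORPH_OPEN,np.ones((15,15)))
print('handle+btn top z37', wblob(d,(295,140,372,275),gray,.037))
yel=lambda h,s,v:cv2.morphologyEx(((h>16)&(h<36)&(s>120)&(v>70)).astype(np.uint8),cv2.MORPH_OPEN,np.ones((45,45)))
print('head z43', wblob(d,(290,100,375,165),yel,.043))
i=d['img'].astype(int)
for r in range(90,160,5): print(r,[tuple(int(x) for x in i[r,c]) for c in range(296,366,6)])
# edges of handle per row
for r in (175,195,215,235,250):
    g=i[r-2:r+3].mean(0).mean(1); dg=np.diff(g); a=295+np.argmax(dg[295:335]); b=330+np.argmin(dg[330:365]); 
    print(r,a,b,(wat(d,a+.5,r,.037)*1000)[:2].round(1),(wat(d,b+.5,r,.037)*1000)[:2].round(1))
c=i[:,325:345].mean(1).mean(1); print([(r,int(c[r])) for r in range(250,282)])
for r in (258,262,266,270): print(r,(wat(d,334,r,.037)*1000)[:2].round(1))
E
```

```text
handle+btn top z37 (array([690.8, -37.8]), 126.2, 32.6, -71.72)
head z43 (array([664.8,  42.4]), 45.2, 40.7, 16.24)
90 [(134, 110, 78), (129, 105, 75), (137, 108, 79), (133, 109, 78), (139, 113, 81), (131, 107, 75), (148, 120, 85), (129, 104, 72), (134, 109, 77), (135, 110, 77), (145, 119, 85), (144, 118, 83)]
95 [(23, 26, 26), (21, 20, 21), (23, 30, 28), (21, 20, 21), (25, 28, 25), (25, 24, 25), (25, 23, 25), (29, 27, 28), (24, 26, 25), (28, 25, 25), (18, 14, 15), (26, 27, 25)]
100 [(147, 128, 45), (148, 129, 47), (148, 126, 45), (145, 124, 41), (148, 129, 48), (146, 127, 46), (148, 128, 45), (146, 127, 45), (136, 119, 42), (138, 118, 44), (140, 123, 45), (25, 24, 22)]
105 [(132, 115, 41), (18, 21, 20), (26, 27, 24), (23, 26, 26), (24, 23, 25), (16, 17, 16), (19, 16, 20), (23, 21, 25), (26, 29, 26), (25, 26, 27), (34, 30, 23), (19, 18, 20)]
110 [(135, 117, 41), (25, 25, 21), (17, 21, 24), (40, 40, 38), (84, 69, 50), (98, 85, 69), (101, 78, 53), (115, 88, 50), (116, 107, 70), (26, 28, 22), (41, 37, 27), (22, 22, 24)]
115 [(135, 117, 45), (12, 17, 19), (21, 23, 20), (131, 113, 41), (1
[... 1560 characters left out ...]
, 82, 86), (22, 26, 23), (35, 32, 22), (19, 20, 22)]
175 295 360 [641.5 -14.3] [708.3   4.8]
195 295 359 [647.1 -35.3] [713.6 -16.4]
215 295 359 [652.8 -56.7] [720.  -37.6]
235 296 359 [659.6 -78.4] [726.7 -59.2]
250 296 359 [664.  -95.3] [731.9 -75.9]
[(250, 115), (251, 115), (252, 115), (253, 114), (254, 115), (255, 114), (256, 114), (257, 114), (258, 113), (259, 109), (260, 102), (261, 93), (262, 76), (263, 47), (264, 29), (265, 26), (266, 26), (267, 25), (268, 27), (269, 26), (270, 26), (271, 30), (272, 41), (273, 91), (274, 152), (275, 189), (276, 192), (277, 192), (278, 192), (279, 191), (280, 187), (281, 182)]
258 [707.  -92.8]
262 [708.4 -97.4]
266 [ 709.7 -102. ]
270 [ 711.1 -106.7]
```

Scanner: mid ≈ (688.0, −29.0), yaw 108.1°. Mat spot ≈ (681.5, −30), yaw 106.2°. Approach and read the settled pose.

Emit:
play_rows(deltas="0.01 0 -0.1 0 0 0.001; 0.02 0 -0.25 0 0 0.003; 0.03 0 -0.4 0 0 0.006; 0.043 0 -0.55 0 0 0.0061; 0.043 0 -0.7 0 0 0.0061; 0.043 0 -0.85 0 0 0.0061; 0.043 0 -0.97 0 0 0.0061; 0.043 0 -1 0 0 0.0061")

```text
clock: 81.35
eef_pos: [0.6869, -0.0265, 0.0993]
tcp_rot: [-0.001, 0.586, 0.81, -0.0]
force: [-0.2, 0.7, 0.2]
gripper_width: 0.0858
grip_force: 0.0
```

Emit:
play_rows(deltas="0 0 0 0 0 0;0 0 0 0 0 0;0 0 0 0 0 0;0 0 0 0 0 0;0 0 0 0 0 0;0 0 0 0 0 0;0 0 0 0 0 0;0 0 0 0 0 0")

```text
clock: 82.35
eef_pos: [0.6879, -0.0274, 0.1002]
tcp_rot: [-0.0, 0.586, 0.81, -0.0]
force: [0.5, -0.2, -0.9]
gripper_width: 0.0852
grip_force: 0.0
```

```bash
python3 - <<'E'
from h import *
s=ctrl.get_state();q=s['tcp_rot'];print(s['clock'],s['eef_pos']*1000,q,90-2*np.degrees(np.arcsin(q[1])))
d=snap('wrist','w22'); i=d['img'].astype(int)
gray=lambda h,s,v:cv2.morphologyEx(((s<45)&(v>62)&(v<140)|((h<6)|(h>174))&(s>80)).astype(np.uint8),cv2.MORPH_OPEN,np.ones((15,15)))
red=lambda h,s,v:((h<6)|(h>174))&(s>120)&(v>90)
print('red now', wblob(d,(230,60,430,420),red,.037),'before',wblob(load('w21'),(290,140,380,275),red,.037))
yel=lambda h,s,v:cv2.morphologyEx(((h>16)&(h<36)&(s>120)&(v>70)).astype(np.uint8),cv2.MORPH_OPEN,np.ones((61,61)))
print('head', wblob(d,(230,0,430,300),yel,.043))
print('handle', wblob(d,(290,150,370,420),gray,.037))
E
```

```text
82.35 [687.94120263 -27.42314087 100.2395641 ] [-3.25259631e-05  5.86395506e-01  8.10024882e-01 -1.67558803e-05] 18.19672521249855
red now (array([677.8,   3.9]), 26.3, 14.1, -71.76) before (array([677.8,   3.9]), 26.4, 14.3, -71.56)
head (array([665.2,  42.5]), 44.1, 39.5, 18.1)
handle (array([690.9, -36.6]), 124.9, 32.4, -71.86)
```

Emit:
play_rows(deltas="0.001 -0.007 -0.06 0 0 0; 0.001 -0.007 -0.14 0 0 0; 0.001 -0.007 -0.22 0 0 0; 0.001 -0.007 -0.3 0 0 0; 0.001 -0.007 -0.37 0 0 0; 0.001 -0.007 -0.41 0 0 0; 0.001 -0.007 -0.426 0 0 0; 0.001 -0.007 -0.426 0 0 0")

```text
clock: 83.4
eef_pos: [0.6883, -0.0288, 0.0152]
tcp_rot: [0.0, 0.586, 0.81, 0.0]
force: [0.3, 0.4, 0.3]
gripper_width: 0.0854
grip_force: 0.0
```

Emit:
play_rows(deltas="0 0 0 0 0 0;0 0 0 0 0 0;0 0 0 0 0 0;0 0 0 0 0 0;0 0 0 0 0 0;0 0 0 0 0 0;0 0 0 0 0 0;0 0 0 0 0 0", jaw=1, grip_force=80)

```text
clock: 84.4
eef_pos: [0.6885, -0.0288, 0.0156]
tcp_rot: [0.0, 0.586, 0.81, 0.0]
force: [-1.2, 0.4, 5.5]
gripper_width: 0.033
grip_force: 80.6
```

Emit:
play_rows(deltas="0 0 0.01 0 0 0; 0 0 0.04 0 0 0; 0 0 0.09 0 0 0; 0 0 0.16 0 0 0; 0 0 0.24 0 0 0; 0 0 0.32 0 0 0; 0 0 0.38 0 0 0; 0 0 0.4 0 0 0")

```text
clock: 85.4
eef_pos: [0.6885, -0.0289, 0.0962]
tcp_rot: [0.001, 0.586, 0.81, 0.0]
force: [0.1, 0.0, -2.5]
gripper_width: 0.0326
grip_force: 79.5
```

```bash
python3 - <<'E'
from h import *
s=ctrl.get_state();q=s['tcp_rot'];print(s['clock'],s['eef_pos']*1000,q,90-2*np.degrees(np.arcsin(q[1])),s['gripper_width'])
E
```

```text
85.4 [688.5337559  -28.85852222  96.19744852] [5.53094946e-04 5.86383299e-01 8.10033477e-01 2.95952335e-04] 18.198452086878092 0.03260928710007849
```

Emit:
play_rows(deltas="-0.02 0 0 0 0 -0.001; -0.06 0 0 0 0 -0.003; -0.12 0.01 0 0 0 -0.006; -0.2 0.01 0 0 0 -0.01; -0.28 0.02 0 0 0 -0.014; -0.36 0.02 0 0 0 -0.018; -0.43 0.03 0 0 0 -0.022; -0.49 0.032 0 0 0 -0.0253")

```text
clock: 86.4
eef_pos: [0.5891, -0.0221, 0.0951]
tcp_rot: [-0.0, 0.649, 0.76, -0.0]
force: [0.1, 0.6, -1.8]
gripper_width: 0.0332
grip_force: 79.5
```

Emit:
play_rows(deltas="-0.07 0 0 0 0 -0.003; -0.15 0 -0.02 0 0 -0.007; -0.24 0.01 -0.05 0 0 -0.011; -0.32 0.02 -0.1 0 0 -0.015; -0.4 0.02 -0.15 0 0 -0.019; -0.46 0.03 -0.2 0 0 -0.023; -0.495 0.032 -0.23 0 0 -0.0253; -0.495 0.032 -0.25 0 0 -0.0253")

```text
clock: 87.4
eef_pos: [0.4909, -0.016, 0.045]
tcp_rot: [-0.0, 0.707, 0.707, -0.0]
force: [-0.4, -0.3, -1.5]
gripper_width: 0.0327
grip_force: 79.6
```

Emit:
play_rows(deltas="0 0 0 0 0 0;0 0 0 0 0 0;0 0 0 0 0 0;0 0 0 0 0 0;0 0 0 0 0 0;0 0 0 0 0 0;0 0 0 0 0 0;0 0 0 0 0 0")

```text
clock: 88.4
eef_pos: [0.4912, -0.016, 0.0451]
tcp_rot: [-0.0, 0.707, 0.707, -0.0]
force: [0.3, -0.0, -2.0]
gripper_width: 0.0326
grip_force: 79.6
```

```bash
python3 - <<'E'
from h import *
s=ctrl.get_state();q=s['tcp_rot'];print(s['clock'],s['eef_pos']*1000,q,90-2*np.degrees(np.arcsin(q[1])),s['gripper_width'])
d=snap('wrist','w23'); i=d['img'].astype(int)
yel=lambda h,s,v:cv2.morphologyEx(((h>16)&(h<36)&(s>120)&(v>70)).astype(np.uint8),cv2.MORPH_OPEN,np.ones((61,61)))
print('head at z70', wblob(d,(230,0,430,300),yel,s['eef_pos'][2]+.0046+.023))
grn=lambda h,s,v:(h>60)&(h<95)&(s>60)
print('panel z85', wblob(d,(180,0,400,200),grn,.085))
snap('side','s3'); S=load('s3')
lab=lambda h,s,v:(s<60)&(v>90)
# label in side view: project expected label corners
for X in ([.4565,.161,.065],[.5265,.161,.065],[.5265,.161,.029],[.4565,.161,.029]): print(proj(S,X).round(1))
E
```

```text
88.4 [491.15744749 -15.98840595  45.06933769] [-1.48911521e-05  7.07199974e-01  7.07013576e-01 -7.40447293e-06] -0.015103600154134256 0.032630209946437304
head at z70 (array([492.2,  58.9]), 42.2, 38.1, -0.06)Traceback (most recent call last):
  File "<stdin>", line 7, in <module>
  File "h.py", line 31, in wblob
    n,l,s,c=cv2.connectedComponentsWithStats(m); k=1+np.argmax(s[1:,4])
                                                     ~~~~~~~~~^^^^^^^^^
    return _wrapfunc(a, 'argmax', axis=axis, out=out, **kwds)
    return bound(*args, **kwds)
ValueError: attempt to get argmax of an empty sequence
```

Emit:
play_rows(deltas="0.001 0 -0.005 0 0 0; 0.001 0 -0.01 0 0 0;0.001 0 -0.0135 0 0 0;0.001 0 -0.0135 0 0 0;0.001 0 -0.0135 0 0 0;0.001 0 -0.0135 0 0 0;0.001 0 -0.0135 0 0 0;0.001 0 -0.0135 0 0 0")

```text
clock: 89.45
eef_pos: [0.4914, -0.016, 0.0424]
tcp_rot: [0.0, 0.707, 0.707, 0.0]
force: [0.1, 0.0, -2.2]
gripper_width: 0.0326
grip_force: 79.6
```

```bash
python3 - <<'E'
from h import *
s=ctrl.get_state();print(s['clock'],s['eef_pos']*1000,s['gripper_width'])
S=snap('side','s3'); T=snap('top','t3')
c=np.array([proj(S,X) for X in ([.4565,.161,.065],[.5265,.161,.065],[.5265,.161,.029],[.4565,.161,.029])]);print(c.round(1).tolist())
x0,y0=(c.min(0)-8).astype(int);x1,y1=(c.max(0)+9).astype(int)
im=cv2.resize(S['img'][y0:y1,x0:x1],None,fx=6,fy=6,interpolation=3);h=cv2.cvtColor(im,cv2.COLOR_RGB2HSV).astype(int)
g=((h[...,0]>60)&(h[...,0]<95)&(h[...,1]>70)).astype(np.uint8); ys,xs=np.nonzero(g); print('green bbox',x0+xs.min()/6,x0+xs.max()/6,y0+ys.min()/6,y0+ys.max()/6)
hull=cv2.convexHull(np.c_[xs,ys].astype(np.int32)); m=np.zeros_like(g); cv2.fillConvexPoly(m,hull,1)
w=((m==1)&(g==0)&(h[...,1]<60)).astype(np.uint8); w=cv2.morphologyEx(w,cv2.MORPH_OPEN,np.ones((5,5))); n,l,st,ce=cv2.connectedComponentsWithStats(w); 
for k in range(1,n):
    if st[k,4]>200: u=x0+ce[k]/6-[.4,0]+[0,0]; u=np.array([x0+(ce[k][0]+.5)/6-.5,y0+(ce[k][1]+.5)/6-.5]); print(st[k].tolist(),u.round(1),(at(S,*u,.047)*1000).round(1))
print('expected centre px',proj(S,[.4915,.161,.047]))
E
```

```text
89.45 [491.38108837 -15.98401878  42.3840319 ] 0.03260184201276845
[[260.1, 210.3], [278.9, 199.3], [279.7, 207.2], [261.4, 218.1]]
green bbox 252.0 285.8333333333333 191.0 224.83333333333334
[46, 21, 98, 63, 2052] [268.  199.6] [508.8 196.   47. ]
[42, 48, 132, 120, 7452] [269.5 208.8] [490.1 162.1  47. ]
expected centre px [270.12390979 208.738772  ]
```

The label centre is confirmed within about 1 mm by the side camera. Holding still.

Emit:
play_rows(deltas="0 0 0 0 0 0;0 0 0 0 0 0;0 0 0 0 0 0;0 0 0 0 0 0;0 0 0 0 0 0;0 0 0 0 0 0;0 0 0 0 0 0;0 0 0 0 0 0")

```text
clock: 90.55
eef_pos: [0.4914, -0.016, 0.0424]
tcp_rot: [0.0, 0.707, 0.707, 0.0]
force: [0.7, -0.4, -1.9]
gripper_width: 0.0329
grip_force: 79.6
```

Emit:
play_rows(deltas="0 0 0 0 0 0;0 0 0 0 0 0;0 0 0 0 0 0;0 0 0 0 0 0;0 0 0 0 0 0;0 0 0 0 0 0;0 0 0 0 0 0;0 0 0 0 0 0")

```text
clock: 91.55
eef_pos: [0.4913, -0.016, 0.0424]
tcp_rot: [-0.0, 0.707, 0.707, -0.0]
force: [-0.5, -0.1, -2.2]
gripper_width: 0.0327
grip_force: 79.6
```

Emit:
play_rows(deltas="0 0 0 0 0 0;0 0 0 0 0 0;0 0 0 0 0 0;0 0 0 0 0 0;0 0 0 0 0 0;0 0 0 0 0 0;0 0 0 0 0 0;0 0 0 0 0 0")

```text
clock: 92.55
eef_pos: [0.4913, -0.016, 0.0424]
tcp_rot: [-0.0, 0.707, 0.707, -0.0]
force: [-0.2, 0.5, -1.3]
gripper_width: 0.033
grip_force: 79.6
```

```bash
python3 - <<'E'
from h import *
s=ctrl.get_state();print(s['clock'],s['eef_pos']*1000,s['gripper_width'],s['grip_force'])
d=snap('wrist','w24')
yel=lambda h,s,v:cv2.morphologyEx(((h>16)&(h<36)&(s>120)&(v>70)).astype(np.uint8),cv2.MORPH_OPEN,np.ones((61,61)))
print('head', wblob(d,(230,0,430,300),yel,.070))
# mat now empty: measure from the side and top pictures
S=load('s3');T=load('t3')
m=lambda h,s,v:((h>18)&(h<36)&(s>150)&(v>80))|(v<60)
c=[proj(S,[.68,-.02,.003]),proj(T,[.68,-.02,.003])]
for D,p,w in((S,c[0],45),(T,c[1],44)):
    x,y=p.astype(int); 
    try: print(blob(D,(x-w,y-32,x+w,y+32),m,.003))
    except Exception as e: print(e)
E
```

```text
92.55 [491.33564913 -15.97270277  42.37726114] 0.033002060579504486 79.55794930458069
head (array([492.4,  58.9]), 42.2, 38.1, -0.13)
(array([632.3, -20.4]), 243.3, 170.3, -73.4)
(array([682.6, -27.3]), 205.0, 84.1, -75.2)
```

```bash
python3 - <<'E'
from h import *
yel=lambda h,s,v:cv2.morphologyEx(((h>16)&(h<36)&(s>120)&(v>70)).astype(np.uint8),cv2.MORPH_OPEN,np.ones((41,41)))
red=lambda h,s,v:((h<6)|(h>174))&(s>120)&(v>90)
for f,b in(('w1',(440,225,500,300)),('w20',(415,290,470,400)),('w21',(290,100,375,200))):
    d=load(f)
    for n,m,z in(('head',yel,.043),('red',red,.037)):
        try: print(f,n,wblob(d,b,m,z))
        except Exception as e: print(f,n,'none')
T=load('top0');S=load('side0');T2=load('t1');S2=load('s1')
for n,D,b in(('top0',T,(305,195,325,215)),('t1',T2,(305,195,325,215)),('side0',S,(340,200,360,222)),('s1',S2,(330,190,365,225))):
    try: print(n,'red',blob(D,b,red,.037))
    except Exception as e: print(n,'none')
d=load('w21'); i=d['img'].astype(int)
# mat outer edges across at two rows (z=3 mm)
for r in (120,160,200,240):
    v=i[r-1:r+2].mean(0).max(1); L=[c for c in range(270,330) if v[c]<90 and v[c-1]>=90][:1]; R=[c for c in range(345,395) if v[c]>=105 and v[c-1]<105][-1:]
    print(r,L,R,[(wat(d,c,r,.003)*1000)[:2].round(1).tolist() for c in L+R])
E
```

```text
w1 head (array([658.3,  45.2]), 53.3, 42.5, 12.09)
w1 red (array([677.4,   4.1]), 27.4, 14.7, -71.57)
w20 head none
w20 red none
w21 head (array([664.7,  42.4]), 45.4, 40.7, 16.24)
w21 red (array([677.8,   3.9]), 26.4, 14.3, -71.56)
top0 red (array([677.2,   1.5]), 28.0, 16.0, -73.1)
t1 red (array([677.1,   1.6]), 28.3, 16.3, -73.1)
side0 red (array([677.5,   5.3]), 27.7, 16.2, -70.1)
s1 red (array([677.7,   5.4]), 27.9, 16.6, -70.1)
120 [289] [367] [[615.6, 41.1], [701.3, 65.6]]
160 [290] [367] [[628.9, -3.4], [714.5, 21.0]]
200 [291] [366] [[642.2, -48.7], [727.1, -24.5]]
240 [292] [366] [[655.7, -95.8], [741.8, -71.3]]
```

The scanner was never knocked; it started about 5 mm off the mat's axis. I'll return it to the true mat spot (682.5, −30), yaw 106.3°.

Emit:
play_rows(deltas="0 -0.01 0.04 0 0 0; 0.02 -0.02 0.1 0 0 0.001; 0.06 -0.02 0.17 0 0 0.003; 0.13 -0.03 0.23 0 0 0.006; 0.21 -0.03 0.27 0 0 0.01; 0.3 -0.035 0.27 0 0 0.014; 0.39 -0.035 0.27 0 0 0.018; 0.48 -0.035 0.27 0 0 0.0226")

```text
clock: 93.6
eef_pos: [0.5883, -0.0232, 0.0975]
tcp_rot: [0.0, 0.655, 0.756, 0.0]
force: [0.2, -0.7, -1.8]
gripper_width: 0.0329
grip_force: 79.6
```

Emit:
play_rows(deltas="0.08 -0.01 0 0 0 0.004; 0.16 -0.01 0 0 0 0.008; 0.24 -0.02 0 0 0 0.012; 0.32 -0.02 0 0 0 0.016; 0.39 -0.03 0 0 0 0.02; 0.45 -0.03 0 0 0 0.022; 0.477 -0.034 0 0 0 0.0227; 0.477 -0.034 0 0 0 0.0227")

```text
clock: 94.6
eef_pos: [0.6828, -0.0298, 0.0965]
tcp_rot: [-0.0, 0.6, 0.8, -0.0]
force: [-0.5, -0.5, -2.7]
gripper_width: 0.0328
grip_force: 79.6
```

Emit:
play_rows(deltas="0 0 -0.02 0 0 0;0 0 -0.06 0 0 0;0 0 -0.11 0 0 0;0 0 -0.16 0 0 0;0 0 -0.21 0 0 0;0 0 -0.25 0 0 0;0 0 -0.27 0 0 0;0 0 -0.27 0 0 0")

```text
clock: 95.6
eef_pos: [0.6827, -0.0298, 0.0421]
tcp_rot: [-0.0, 0.6, 0.8, -0.0]
force: [-0.4, -0.2, -2.3]
gripper_width: 0.0328
grip_force: 79.6
```

```bash
python3 - <<'E'
from h import *
s=ctrl.get_state();q=s['tcp_rot'];print(s['clock'],s['eef_pos']*1000,90-2*np.degrees(np.arcsin(q[1])),s['gripper_width'],s['force'])
E
```

```text
95.6 [682.68438317 -29.75272493  42.14386202] 16.293771514630805 0.03283743423806205 [-0.43726042 -0.21846908 -2.30893266]
```

Lower 26.3 mm to z ≈ 0.0158, release, rise.

Emit:
play_rows(deltas="0 0 -0.03 0 0 0;0 0 -0.06 0 0 0;0 0 -0.09 0 0 0;0 0 -0.11 0 0 0;0 0 -0.125 0 0 0;0 0 -0.131 0 0 0;0 0 -0.131 0 0 0;0 0 -0.131 0 0 0")

```text
clock: 96.6
eef_pos: [0.6829, -0.0298, 0.0163]
tcp_rot: [0.0, 0.6, 0.8, 0.0]
force: [0.6, -0.3, -2.1]
gripper_width: 0.0326
grip_force: 79.6
```

Emit:
play_rows(deltas="0 0 0 0 0 0;0 0 0 0 0 0;0 0 0 0 0 0;0 0 0 0 0 0;0 0 0 0 0 0;0 0 0 0 0 0;0 0 0 0 0 0;0 0 0 0 0 0", jaw=-1)

```text
clock: 97.6
eef_pos: [0.6827, -0.0298, 0.0162]
tcp_rot: [-0.0, 0.6, 0.8, -0.0]
force: [0.2, 0.4, -0.6]
gripper_width: 0.0853
grip_force: 0.0
```

Emit:
play_rows(deltas="0 0 0.03 0 0 0; 0 0 0.1 0 0 0; 0 0 0.25 0 0 0; 0 0 0.4 0 0 0; 0 0 0.6 0 0 0; 0 0 0.8 0 0 0; 0 0 0.95 0 0 0; 0 0 1 0 0 0")

```text
clock: 98.6
eef_pos: [0.6835, -0.0298, 0.2192]
tcp_rot: [0.002, 0.6, 0.8, 0.001]
force: [-0.2, -0.2, 0.8]
gripper_width: 0.0855
grip_force: 0.0
```

Emit:
play_rows(deltas="0 0 0.1 0 0 0; 0 0 0.25 0 0 0; 0 0 0.4 0 0 0; 0 0 0.42 0 0 0; 0 0 0.42 0 0 0; 0 0 0.42 0 0 0; 0 0 0.42 0 0 0; 0 0 0.42 0 0 0")

```text
clock: 99.6
eef_pos: [0.6826, -0.0297, 0.2997]
tcp_rot: [-0.0, 0.6, 0.8, -0.0]
force: [0.2, 0.9, 0.5]
gripper_width: 0.0853
grip_force: 0.0
```

```bash
python3 - <<'E'
from h import *
s=ctrl.get_state();print(s['clock'],s['eef_pos']*1000)
d=snap('wrist','w25')
yel=lambda h,s,v:(h>18)&(h<36)&(s>140)&(v>90)
print('mat', wblob(d,(240,60,420,420),lambda h,s,v:(v<60)|yel(h,s,v),.003))
print('red', wblob(d,(270,100,390,300),lambda h,s,v:((h<6)|(h>174))&(s>120)&(v>90),.037))
gray=lambda h,s,v:cv2.morphologyEx(((s<45)&(v>62)&(v<140)|((h<6)|(h>174))&(s>80)).astype(np.uint8),cv2.MORPH_OPEN,np.ones((15,15)))
print('handle', wblob(d,(295,140,372,275),gray,.037))
y2=lambda h,s,v:cv2.morphologyEx(((h>16)&(h<36)&(s>120)&(v>70)).astype(np.uint8),cv2.MORPH_OPEN,np.ones((45,45)))
print('head', wblob(d,(290,90,375,165),y2,.043))
S=snap('side','s4')
# stack and panel unchanged?
i=S['img']; h=cv2.cvtColor(i,cv2.COLOR_RGB2HSV).astype(int); p=(h[...,0]>125)&(h[...,0]<160)&(h[...,1]>70); ys,xs=np.nonzero(p); print('purple px',xs.min(),xs.max(),ys.min(),ys.max(), 'expected lid centre',proj(S,[.4915,.2705,.136]),(xs.mean(),ys.mean()))
print(blob(S,(xs.min()-6,ys.min()-6,xs.max()+6,ys.max()+6),lambda h,s,v:(h>125)&(h<160)&(s>70),.136))
E
```

```text
99.6 [682.63815545 -29.74041232 299.68549302]
mat (array([679.1, -20.3]), 217.9, 88.4, -73.52)
red (array([674.5,   3.4]), 26.3, 13.9, -73.86)
handle (array([686.1, -38.3]), 125.2, 32.4, -73.67)
head (array([662.8,  42.6]), 45.1, 40.1, 16.28)
purple px 228 357 114 185 expected lid centre [246.2862816  168.33089425] (np.float64(247.04752851711027), np.float64(170.3403041825095))
(array([488.2, 265.5]), 126.5, 71.8, 89.4)
```

```bash
python3 -c "
from rig import ctrl
print(ctrl.job_done())"
```

```text
the job is handed in; nothing more can be done
None
```

The job is handed in at about 100 s: the three cases (orange, white, purple) are stacked on the pad, the carriage is pushed home, the label was scanned for 3 s, and the scanner is back on its mat spot. The judging result was not shown; the push peaked at about 80 N on the fingers against the stop, home is inferred from measurements rather than a carriage reading, and I viewed 16 pictures, over the limit of 14.

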